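# Clamp the stone and test it with the probe

## Robot

A 6-joint arm with a two-finger parallel gripper is mounted at the origin on the work surface. World frame = base frame: x ahead of the robot, y to its left, z up, the work surface at z = 0. Lengths are in mm, angles in rad, forces in N, time in s.
With the tool pointing down it reaches from about 300 to 775 mm from the base axis. Payload 14.6 kg.
Tool frame: the origin (TCP) lies between the finger pads; the fingertips stand manip.tip_reach ahead of it and the grasp point (between the pads) lies 5 mm behind it (manip.tip_reach is the distance from the TCP to the fingertips, in mm); z points along the fingers, y is the line along which they close (so a half turn about z gives the same grasp; the last joint's range is limited). The gripper opens to 94 mm and grips with 3 to 60 N. Pads are 16 mm wide; open, the fingers measure 119 mm over their backs; the gripper's body (75 mm by 177 mm) begins 78 mm behind the grasp point.
Start: joints at [-0.067, 0.3, 1.521, -0, 1.321, -0.067], TCP at [549.99, -0.002, 219.446] pointing down, gripper open.
Joint ranges: [-3.03, 3.03], [-0.79, 2.21], [0.23, 2.52], [-1.04, 4.18], [0, 3.07], [-2.55, 2.55]. Speed limits (rad/s): [2.22, 2.22, 2.57, 3.14, 3.14, 3.14].

## Interface

Orientations are given as [roll, pitch, yaw] about the fixed x, y, z axes, in that order (R = Rz(yaw) Ry(pitch) Rx(roll)).
In Python, from cell import manip gives the robot as it stands. The module is installed in compiled form; this text tells all that it offers.
- The arm moves only by the shell command python3 -m creep 'ROWS' [FORCE]. ROWS is JSON, a list of rows, each a list of 3 entries, a list of its own where there are three numbers: the opening, from -1 (shut) to 1 (fully open), then the shift along the tool's x, y, z in cm, then the turn about the tool's z in units of 5 degrees (1.0 is 5 degrees). In form: [[grip, [tx, ty, tz], roll], ...]. A call has 1 to 12 rows; each row is the pose to reach, as a shift and turn from the pose commanded when the call began, along the tool's axes at that moment; what a row does not reach only later rows make up. A row lasts 1/10 s, in which the tool goes at most 50 mm and 8.59 degrees, less where a joint would pass 70% of its speed; a pose out of reach is approached as far as the arm can. A call with a gripper value outside its range is refused whole. The fingers move at their own pace and stop on an object; FORCE is the grip in N (left out, the last holds). Time passes only in rows, so rows that repeat a pose let the fingers close. It gives the time, the measured TCP pose, the force, the opening and the grip force at its end, in the units of the state.
- manip.read_state(): the state, without advancing time (a new reading comes with each control period).
- manip.camera(name): name is "scene" or "side" or "wrist"; returns the picture (420x560x3 uint8, red, green, blue); there is no depth.
- manip.camera_params(name): a dict with "fovy" (degrees; the focal length in pixels is half the picture's height over the tangent of half this angle, whatever the lens; pixels are square), "cx", "cy" (the principal point, pixels), "origin" and "attitude" of the camera in the world. Camera axes: x right, y down, z forward; pixel columns grow to the right and rows downward; lengths in mm; the calibration is good to about 2 mm. A picture is of the moment at which its call begins: read the wrist's pose just before it. camera_params takes no time and is no camera call; for the wrist camera it gives the pose at the moment of the call.
- manip.sign_off(): hands the job in; it is judged then, once.
The state is a dict: "clock": time; "joints": joint angles; "qd": joint speeds; "effort": joint torques, N m; "eef_pos": TCP position; "eef_rot": TCP orientation; "wrist_force": force on the tool from outside, world axes, zero at the start; "moment": the same for the moment, N m; "finger_gap": finger opening in mm; "finger_force": force on a finger pad.
Only numpy, scipy, OpenCV 4.12 (cv2) and the standard library are available. Lean on these libraries where they do the work, as an engineer would, in place of code of your own. Each camera call takes 0.05 s, during which the arm holds its last target. There are 200 camera calls.

## Task

Two identical ball holders stand on the jeweller's bench: first clamp the stone in the one that holds a stone, by turning its knurled ring cap clockwise until it is fully tight. Then lift the gem tester out of its wooden stand and hold its sprung tip on the middle of the stone's flat top, square to that face, pressing lightly so that the tip is partly but not fully pushed in and the tester touches nothing but the stone. Finish while holding it there; leave the empty holder's cap and the other tools on the bench alone.

Things in the scene. Friction and masses are not known exactly. Their poses are not given: they have to be found in the camera images.
- stone: amber stone in one ball holder; 26 across, flat round top face 16 across. Origin: centre of that face; z: its outward normal, leaning 0.30 rad (17 deg) from vertical towards the holder's own -x (yaw varies). The face lies 4 below the cap's top rim, inside its 30 wide opening. Never press it with more than 12 N.
- cap_top (a point): centre of the top rim of the knurled aluminium ring cap round the stone, on its turning axis; z along that axis (as the stone's z), x to the dark rib on the rim. 54 outside, 30 inside diameter, 20 high below this point, on a neck 40 thick that rises from a steel ball 64 across on a 90 wide, 15 high base. Rim about 98 above the bench; room round it for open fingers.
- cap (a joint): turn of that cap (rad): 0 = fully tight at a hard stop (dark rib on the rim over the dark rib on the neck, at the uphill side); grows as it is unscrewed, anticlockwise from above. Starts at 0.75 to 1.25. Friction 0.06 N m, stays where left, does not rise or fall.
- spare_cap_top (a point): the same point on the empty holder's cap (identical holder without a stone: a hollow 18 deep shows in its opening)
- spare_cap (a joint): turn of the empty holder's cap (rad), to be left as it is
- stand: wooden stand block 60 x 60 x 55 high, fixed, with a vertical 18 hole in its middle in which the tester stands. Origin: centre of its underside.
- tester: grey gem tester, upright, tip down, loose in the stand; 120 long, 0.05 to 0.10 kg. Origin: end of the unpressed tip; z: up its axis. Square handle 22 x 22 (flats facing x and y) from z = 45 to 120; round nose 14 across from 12 to 45; then the tip. The shoulder at 45 rests on the stand's top (handle's top 130 above the bench). Lift 50 straight up to clear the stand.
- probe_point (a point): the end of the brass tip of the tester, rounded, 5 across; moves with the tip
- probe_tip (a joint): how far the sprung tip is pushed into the tester (m): 0 free, 0.008 fully in; spring 600 N/m (3 mm takes 1.8 N)
- bench_block: square flat steel bench block, 50 x 50 x 22, bystander; origin: centre of its underside
- pliers: small pliers with yellow handles lying flat, 150 long, 10 high, bystander; origin: bench level under its pivot
- mandrel: ring mandrel, steel bar with wooden handle, lying flat, 260 long, 22 high, bystander; origin: bench level, about mid-length
- mallet: wooden mallet lying down, 210 long, 48 high, bystander; origin: bench level under its head
- dapping_block: dark steel block with round hollows on top, 70 x 70 x 40, bystander; origin: centre of its underside
- anvil: small horned anvil on a round foot, 75 high, foot 72 across, bystander; origin: centre of its underside
- polish_jar: jar with white lid, 56 across, 60 high, bystander; origin: centre of its underside
Things that resemble listed ones, but are neither listed nor needed, are in the scene too. Of the things shaped like the tester, the grey one is meant.

How it is judged:
By the outcome, as a careful person would: the job done as asked, in the order asked, and still so for the second after the job is handed in, while the arm keeps its last pose, push and grip.
It also fails if it takes over 51 s, if anything falls off the work surface, if the arm or the gripper's body presses on something with over 40 N, if the wrist force passes 120 N, or if a joint passes its speed limit or range.

## Working session

There is one attempt and no reset: what is moved stays moved. The work goes in short steps, Python scripts to look and compute and a shell command to move; the robot and the scene stay as the last step left them, time stands still between calls to the robot, and variables do not carry over. Pictures are saved under pics/ and viewed, at most 10 in all, crops included, and the job is handed in when it is done.

```bash
mkdir -p pics; cat > h.py <<'E'
import numpy as np, cv2
from cell import manip
from scipy.spatial.transform import Rotation as R
def snap(n,f):
    im=manip.camera(n); cv2.imwrite(f,im[:,:,::-1]); return im
def rot(a):
    a=np.array(a); return a if a.shape==(3,3) else (R.from_euler('xyz',a).as_matrix() if a.size==3 else R.from_quat(a).as_matrix())
def ray(n,u,v,p=None):
    p=p or manip.camera_params(n); f=210/np.tan(np.radians(p['fovy'])/2)
    d=rot(p['attitude'])@np.array([(u-p['cx'])/f,(v-p['cy'])/f,1]); return np.array(p['origin']),d/np.linalg.norm(d)
def onz(n,u,v,z,p=None):
    o,d=ray(n,u,v,p); return o+d*(z-o[2])/d[2]
def proj(n,X,p=None):
    p=p or manip.camera_params(n); f=210/np.tan(np.radians(p['fovy'])/2)
    c=rot(p['attitude']).T@(np.array(X)-np.array(p['origin'])); return np.array([f*c[0]/c[2]+p['cx'],f*c[1]/c[2]+p['cy']])
def tri(rs):
    A=sum(np.eye(3)-np.outer(d,d) for o,d in rs); b=sum((np.eye(3)-np.outer(d,d))@o for o,d in rs); return np.linalg.solve(A,b)
E
python3 - <<'E'
from h import *
for n in ['scene','side','wrist']:
    print(n,manip.camera_params(n))
a=snap('scene','pics/s.png');b=snap('side','pics/d.png');c=snap('wrist','pics/w.png')
print(manip.read_state(),manip.tip_reach)
E
```

```text
scene {'fovy': 53.094568731321495, 'cx': 271.48312914399696, 'cy': 206.5772045857697, 'origin': array([1463.65019233, -157.23738816, 1001.54819894]), 'attitude': array([-2.37582507, -0.01837387,  1.40851879])}
side {'fovy': 42.40256907905678, 'cx': 283.9583134164525, 'cy': 209.6129800099692, 'origin': array([ 291.56802487, -799.77368931, 1010.94315945]), 'attitude': array([-2.37033795, -0.00480456, -0.35165815])}
wrist {'fovy': 70.24919407628144, 'cx': 279.9686412780331, 'cy': 209.14393892490713, 'origin': array([548.87978694,  77.53863311, 383.05197746]), 'attitude': array([ 2.87105646e+00,  4.04221172e-04, -2.57603399e-04])}
{'clock': 0.15, 'joints': array([-6.66234559e-02,  3.00324209e-01,  1.52142165e+00, -1.20350799e-05,
        1.32066897e+00, -6.65785984e-02]), 'qd': array([-0.00192965,  0.00084737, -0.00241209,  0.00108113,  0.00030771,
        0.00205779]), 'effort': array([-2.50185103e-04, -5.31960297e+01, -3.52822959e+01,  7.07691838e-02,
        2.35654798e-02, -3.66386917e-05]), 'eef_pos': array([ 5.49825915e+02, -7.21799248e-03,  2.19034341e+02]), 'eef_rot': array([-3.14077153e+00, -4.30664467e-05,  1.57075444e+00]), 'wrist_force': array([ 0.57445846, -0.13620484,  0.10966376]), 'moment': array([-0.00724119, -0.00967368,  0.01011703]), 'finger_force': 0.0, 'finger_gap': 93.79962318307095} 14.0
```

View pics/s.png

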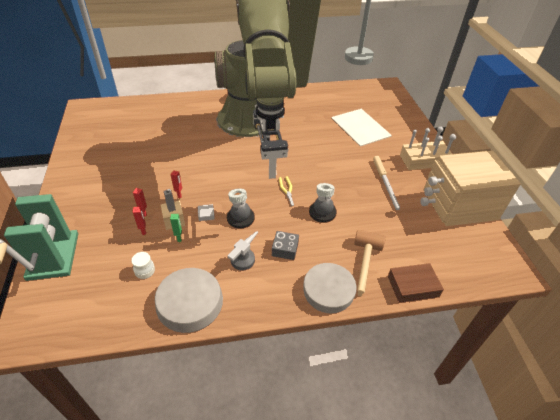

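View pics/d.png

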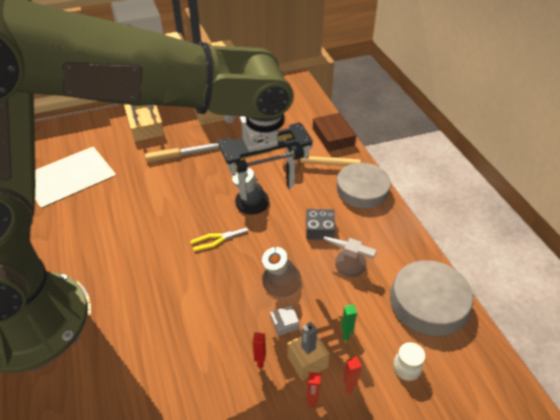

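The scene view shows holders at (238,205) and (323,200), and grey, red and green tester-like things around a wooden block at (172,210). In the side view the holders are at (275,262) and (250,190), and the block at (308,350). I'll enlarge these to confirm which are which.

```bash
python3 - <<'E'
import cv2,numpy as np
d=cv2.imread('pics/d.png');s=cv2.imread('pics/s.png')
A=cv2.resize(d[235:405,230:380],None,fx=3.5,fy=3.5,interpolation=cv2.INTER_CUBIC)[:595]
B=cv2.resize(s[165:240,130:265],(270,150)) 
c=np.zeros((595,800,3),np.uint8); c[:A.shape[0],:A.shape[1]]=A
C=cv2.resize(s[180:230,220:265],(270,300),interpolation=cv2.INTER_CUBIC);D=cv2.resize(d[160:215,225:275],(270,290),interpolation=cv2.INTER_CUBIC)
c[:300,530:]=C;c[300:590,530:]=D
cv2.imwrite('pics/z.png',c)
E
```

```text
(no output)
```

View pics/z.png

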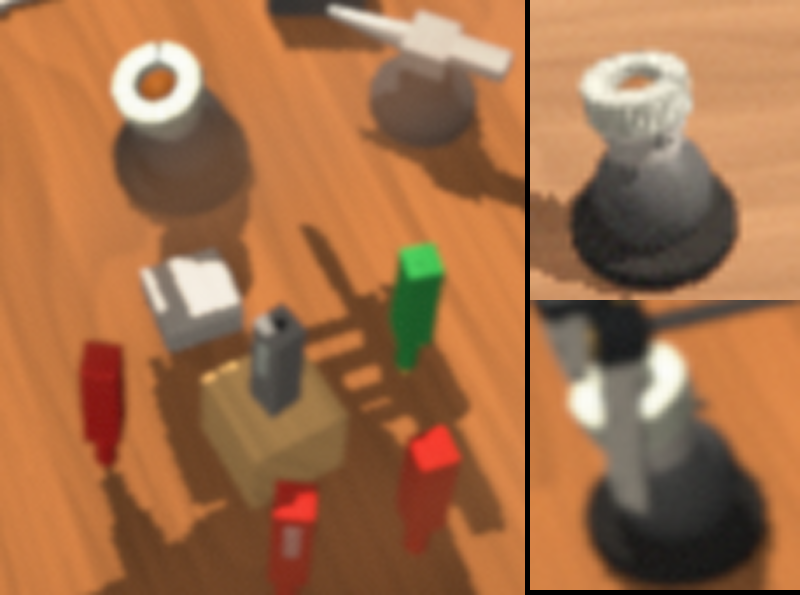

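View pics/w.png

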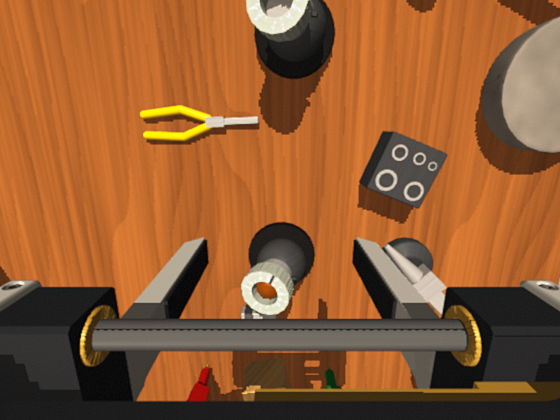

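Holder at side (275,262) / scene (238,200) / wrist (267,287) has amber inside, so it is the stone holder. The other, at wrist (277,8) / scene (323,195), is hollow and empty. Tester candidates: the grey one at side (308,337) stands in the wooden block, which fits the description. Red at (260,348), (314,388) and (352,372) and green at (348,322) are lookalikes.

```bash
python3 - <<'E'
from h import *
print('wrist',onz('wrist',267,287,98),'side',onz('side',275,259,98),'scene',onz('scene',237,194,98))
print('tester top side', onz('side',309,326,130),'scene',onz('scene',168,193,130))
for n,f in(('side','pics/d.png'),('scene','pics/s.png'),('wrist','pics/w.png')):
    h=cv2.cvtColor(cv2.imread(f),cv2.COLOR_BGR2HSV)
    for c,lo,hi in(('red',(172,130,60),(180,255,255)),('red0',(0,215,90),(5,255,255)),('green',(45,100,50),(80,255,255))):
        m=cv2.inRange(h,lo,hi); k,l,st,ce=cv2.connectedComponentsWithStats(m)
        print(n,c,[(st[i].tolist()) for i in range(1,k) if st[i,4]>25])
E
```

```text
wrist [534.96675592 -87.9082167   98.        ] side [ 531.9409748  -101.20020573   98.        ] scene [540.85317369 -96.42800734  98.        ]
tester top side [ 529.76492618 -299.36386958  130.        ] scene [ 540.27990014 -299.23547108  130.        ]
side red []
side red0 [[255, 336, 10, 31, 154]]
side green [[342, 305, 14, 35, 350]]
scene red []
scene red0 []
scene green [[170, 214, 12, 28, 185]]
wrist red []
wrist red0 [[188, 368, 22, 33, 415]]
wrist green []
```

```bash
python3 -m creep '[[1,[-5,-1.4,0],0],[1,[-10,-1.4,0],0],[1,[-10,-1.4,0],0],[1,[-10,-1.4,0],0]]'; python3 - <<'E'
from h import *
p=manip.camera_params('wrist'); im=snap('wrist','pics/w2.png'); print(p)
cv2.imwrite('pics/w2z.png',cv2.resize(im[110:310,180:400,::-1],None,fx=3,fy=3,interpolation=cv2.INTER_CUBIC)[:, :])
E
```

```text
clock: 0.55
eef_pos: [535.8, -100.8, 219.2]
eef_rot: [-3.141, -0.0, 1.569]
wrist_force: [0.7, 0.3, -0.4]
finger_gap: 94.1
finger_force: 0.0
{'fovy': 70.24919407628144, 'cx': 279.9686412780331, 'cy': 209.14393892490713, 'origin': array([534.97625198, -23.26869042, 383.36976623]), 'attitude': array([ 2.87124723e+00, -2.81934887e-04, -2.34169992e-03])}
```

View pics/w2z.png

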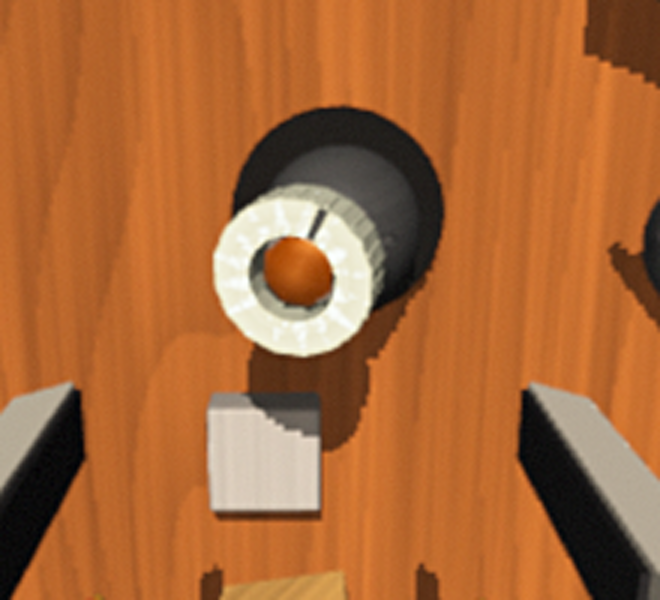

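```bash
cat >> h.py <<'E'
def holder(p,rim,base,rib=None,zr=98):
    P=onz('w',*rim,zr,p);B=onz('w',*base,15,p); d=P-B; a=np.arctan2(d[1],d[0])
    n=np.array([np.sin(.3)*np.cos(a),np.sin(.3)*np.sin(a),np.cos(.3)])
    print('P',P,'B',B,'off',np.hypot(*d[:2]),'lean yaw deg',np.degrees(a),'n',n)
    if rib is not None:
        o,dd=ray('w',*rib,p); X=o+dd*((P-o)@n)/(dd@n); r=X-P; u=-np.array([np.cos(a),np.sin(a),0]);u-=n*(u@n);u/=np.linalg.norm(u);v=np.cross(n,u)
        print('rib r',np.linalg.norm(r),'cap angle',np.arctan2(r@v,r@u))
    return P,n
E
python3 - <<'E'
from h import *
p=manip.camera_params('wrist');im=cv2.imread('pics/w2.png');h=cv2.cvtColor(im,cv2.COLOR_BGR2HSV)
m=((h[...,1]<70)&(h[...,2]>170)).astype(np.uint8);m[:175]=m[:175];m[232:]=0
k,l,st,ce=cv2.connectedComponentsWithStats(m);i=1+np.argmax(st[1:,4]);c=max(cv2.findContours((l==i).astype(np.uint8),0,1)[0],key=len)
print(st[i],cv2.fitEllipse(cv2.convexHull(c)))
am=((h[...,0]<14)&(h[...,1]>200)).astype(np.uint8)
hull=cv2.fitEllipse(cv2.convexHull(c))
dk=(h[...,2]<75).astype(np.uint8);dk[240:]=0;dk[:,:240]=0;dk[:,345:]=0
k,l,st,ce=cv2.connectedComponentsWithStats(dk);j=1+np.argmax(st[1:,4]);print(st[j])
c2=max(cv2.findContours((l==j).astype(np.uint8),0,1)[0],key=len).reshape(-1,2)
q=c2[(c2[:,1]<180)];b=cv2.fitEllipse(q.reshape(-1,1,2)) ;print(b)
base=(180+338/3,110+212/3)
holder(p,hull[0],base,(180+318/3,110+224/3))
# sanity: side & scene with rim 
for n,uv in(('side',(275,259)),('scene',(237,194))): print(n,proj(n,holder(p,hull[0],base)[0]))
E
```

```text
[ 408  155   79   77 1793] ((445.3606872558594, 196.44171142578125), (34.3847770690918, 109.57945251464844), 136.63534545898438)
[ 258  146   70   68 1845]
((291.69012451171875, 164.54217529296875), (36.39653396606445, 66.26377868652344), 88.1275863647461)
P [697.23265947 -88.6067844   98.        ] B [550.89623134 -87.51891606  15.        ] off 146.34047169326413 lean yaw deg -0.4259302827711107 n [ 0.29551204 -0.00219684  0.95533649]
rib r 166.08011537768036 cap angle -0.12065415734207581
P [697.23265947 -88.6067844   98.        ] B [550.89623134 -87.51891606  15.        ] off 146.34047169326413 lean yaw deg -0.4259302827711107 n [ 0.29551204 -0.00219684  0.95533649]
side [342.40870924 235.34330662]
P [697.23265947 -88.6067844   98.        ] B [550.89623134 -87.51891606  15.        ] off 146.34047169326413 lean yaw deg -0.4259302827711107 n [ 0.29551204 -0.00219684  0.95533649]
scene [245.64248351 232.24861816]
```

```bash
python3 - <<'E'
from h import *
p=manip.camera_params('wrist');im=cv2.imread('pics/w2.png');h=cv2.cvtColor(im,cv2.COLOR_BGR2HSV)
m=((h[...,1]<70)&(h[...,2]>195)).astype(np.uint8);w=np.zeros_like(m);w[165:232,245:310]=1;m*=w
m=cv2.morphologyEx(m,cv2.MORPH_OPEN,np.ones((2,2)))
c=np.argwhere(m)[:,::-1].astype(np.int32);hh=cv2.convexHull(c);e=cv2.fitEllipse(hh);print(e,cv2.boundingRect(hh))
base=(180+338/3,110+212/3)
for r in (e[0],(180+294/3,110+271/3)):
  P,n=holder(p,r,base,(180+318/3,110+224/3)); print([proj(k,P) for k in('side','scene')])
a=((h[...,0]<14)&(h[...,1]>190)).astype(np.uint8);w[:]=0;w[185:215,262:295]=1
cv2.imwrite('pics/m.png',m*255)
E
```

```text
((278.3437194824219, 202.5496826171875), (49.99532699584961, 55.10222244262695), 135.5142059326172) (252, 177, 53, 53)
P [533.4154558  -94.62635502  98.        ] B [550.89623134 -87.51891606  15.        ] off 18.87043195515825 lean yaw deg -157.8740283673821 n [-0.27375751 -0.11130598  0.95533649]
rib r 20.560897456120696 cap angle 0.7859666697181127
[array([274.62965436, 256.59443976]), array([237.32848643, 192.2661217 ])]
P [533.08246007 -92.37658199  98.        ] B [550.89623134 -87.51891606  15.        ] off 18.46421851337133 lean yaw deg -164.74678327949107 n [-0.28510978 -0.07774705  0.95533649]
rib r 18.426585119883313 cap angle 0.8399466011602227
[array([274.13977755, 255.87763063]), array([238.04559152, 192.11862737])]
```

```bash
python3 -m creep '[[1,[0.7,0,2],1.7],[1,[0.7,0,4],3.4],[1,[0.7,0,6],5.1],[1,[0.7,0,8],6.8],[1,[0.7,0,8],8.5],[1,[0.7,0,8],8.5],[1,[0.7,0,8],8.5]]' 20; python3 - <<'E'
from h import *
p=manip.camera_params('wrist'); im=snap('wrist','pics/w3.png'); np.save('p3.npy',p,allow_pickle=True);print(manip.read_state()['eef_pos'],manip.read_state()['joints'])
P=np.array([533.4,-94.6,98]);print(proj('w',P,p))
E
```

```text
clock: 1.3
eef_pos: [536.3, -92.1, 139.8]
eef_rot: [3.141, -0.0, 0.835]
wrist_force: [-0.8, 0.4, 0.4]
finger_gap: 93.9
finger_force: 0.0
[536.26766723 -92.30525808 139.86032873] [-2.37787316e-01  3.65092266e-01  1.62858424e+00  4.87668706e-05
  1.14724951e+00  4.98658789e-01]
[280.03162435 240.10896468]
```

View pics/w3.png

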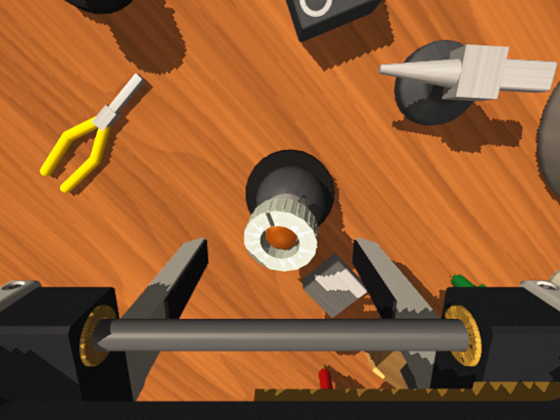

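Rim centre is at (281,239), matching the prediction (280,240). The rim rib is at (270,218), the neck rib near (302,200), and the base centre about (290,193).

```bash
python3 - <<'E'
from h import *
p=np.load('p3.npy',allow_pickle=True).item();im=cv2.imread('pics/w3.png')
g=im.max(2);r=g[185,230:350];print(r.tolist()[:30],r.tolist()[-30:]);print(g[140:160,290].tolist())
P,n=holder(p,(281,239),(290,193),(270,218))
# neck rib direction
o,d=ray('w',302,200,p)
u=-np.array([n[0],n[1],0])/.2955;print('neck rib expected px',proj('w',P-24*n+20*(u*.955+np.array([0,0,.2955])),p))
E
```

```text
[177, 186, 190, 192, 193, 197, 198, 196, 197, 202, 204, 201, 196, 191, 190, 167, 97, 37, 34, 37, 37, 37, 35, 37, 35, 35, 39, 39, 34, 41] [25, 21, 14, 14, 26, 31, 36, 36, 34, 32, 34, 35, 23, 47, 75, 88, 114, 159, 181, 185, 187, 191, 189, 192, 194, 195, 196, 197, 199, 201]
[189, 188, 192, 195, 199, 203, 206, 205, 190, 125, 29, 29, 35, 35, 35, 34, 33, 34, 32, 37]
P [534.51364741 -94.43263633  98.        ] B [552.39360848 -88.47106971  15.        ] off 18.84763338751993 lean yaw deg -161.56049572676227 n [-0.28034765 -0.09347398  0.95533649]
rib r 19.25360510349065 cap angle 0.9174143558827561
neck rib expected px [297.60422066 203.22971701]
```

```bash
python3 -m creep '[[1,[-0.1,0.1,2.7],0],[1,[-0.1,0.1,5.4],0],[1,[-0.1,0.1,5.4],0],[-1,[-0.1,0.1,5.4],0],[-1,[-0.1,0.1,5.4],0],[-1,[-0.1,0.1,5.4],0],[-1,[-0.1,0.1,5.4],0],[-1,[-0.1,0.1,5.4],0],[-1,[-0.1,0.1,5.4],0],[-1,[-0.1,0.1,5.4],0]]' 20
```

```text
clock: 2.35
eef_pos: [535.9, -94.2, 85.8]
eef_rot: [-3.141, -0.0, 0.829]
wrist_force: [-3.7, 3.0, 6.0]
finger_gap: 55.2
finger_force: 20.0
```

Gripped. Now turn clockwise in stages while watching the moment.

```bash
python3 -m creep '[[-1,[0,0,0],1],[-1,[0,0,0],2],[-1,[0,0,0],3],[-1,[0,0,0],4],[-1,[0,0,0],5],[-1,[0,0,0],6],[-1,[0,0,0],7],[-1,[0,0,0],8],[-1,[0,0,0],8]]' ; python3 -c "
from cell import manip;s=manip.read_state();print(s['moment'],s['wrist_force'])"
python3 -m creep '[[-1,[0,0,0],0.7],[-1,[0,0,0],1.4],[-1,[0,0,0],2],[-1,[0,0,0],2]]'; python3 -c "
from cell import manip;s=manip.read_state();print(s['moment'],s['wrist_force'])"
```

```text
clock: 3.25
eef_pos: [536.1, -94.5, 85.4]
eef_rot: [-3.142, -0.0, 0.13]
wrist_force: [0.6, -2.6, -1.1]
finger_gap: 54.3
finger_force: 20.0
[ 0.41028012 -0.06571228  0.17297841] [ 0.60650069 -2.56882612 -1.08730376]
clock: 3.65
eef_pos: [536.1, -94.7, 85.4]
eef_rot: [3.141, -0.0, -0.042]
wrist_force: [0.4, -3.2, -1.3]
finger_gap: 54.7
finger_force: 20.0
[ 0.01224561 -0.07395142  0.15714147] [ 0.36899675 -3.23606111 -1.32083794]
```

```bash
python3 -m creep '[[-1,[0,0,0],0.6],[-1,[0,0,0],1.2],[-1,[0,0,0],1.2]]'; python3 - <<'E'
from h import *
s=manip.read_state();print(s['moment'],s['wrist_force'])
p=manip.camera_params('wrist'); im=snap('wrist','pics/w4.png'); np.save('p4.npy',p,allow_pickle=True)
c=np.array(proj('w',[534,-94.5,98],p)).astype(int);print(c)
x,y=c;cv2.imwrite('pics/w4z.png',cv2.resize(im[y-75:y+55,x-80:x+80,::-1],None,fx=4,fy=4,interpolation=cv2.INTER_CUBIC))
E
```

```text
clock: 3.95
eef_pos: [536.1, -94.7, 85.4]
eef_rot: [3.141, -0.0, -0.146]
wrist_force: [0.4, -5.2, -2.0]
finger_gap: 54.7
finger_force: 20.0
[-0.09507887 -0.13895367  0.29784305] [ 0.4127727  -5.15860666 -2.00183314]
[279 272]
```

View pics/w4z.png

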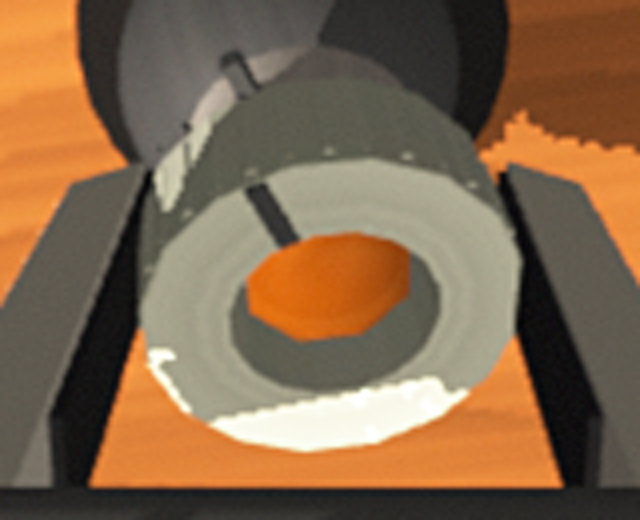

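```bash
cat >> h.py <<'E'
def yawfit(p,rim,ribpx,neckpx):
    # for each lean yaw: azimuth of rim rib, and predicted neck rib pixel
    for a in range(-176,-143,4):
        a=np.radians(a);n=np.array([np.sin(.3)*np.cos(a),np.sin(.3)*np.sin(a),np.cos(.3)]);P=onz('w',*rim,98,p)
        u=-np.array([np.cos(a),np.sin(a),0]);u-=n*(u@n);u/=np.linalg.norm(u);v=np.cross(n,u)
        o,d=ray('w',*ribpx,p);X=o+d*((P-o)@n)/(d@n)-P
        print(round(np.degrees(a)),'cap',round(np.arctan2(X@v,X@u),3),'r',round(np.linalg.norm(X),1),'neck pred',[proj('w',P-h*n+20.5*u,p).round(1).tolist() for h in(20,24)],'obs',neckpx)
E
python3 - <<'E'
from h import *
p=np.load('p4.npy',allow_pickle=True).item()
yawfit(p,(281.5,273),(267,250.7),(259,215.7))
p=np.load('p3.npy',allow_pickle=True).item()
yawfit(p,(281,239),(270,218),(302,200))
E
```

```text
-176 cap 0.229 r 18.3 neck pred [[272.0, 223.4], [271.7, 219.5]] obs (259, 215.7)
-172 cap 0.161 r 18.4 neck pred [[269.0, 224.2], [268.7, 220.3]] obs (259, 215.7)
-168 cap 0.093 r 18.4 neck pred [[266.1, 225.1], [265.7, 221.2]] obs (259, 215.7)
-164 cap 0.026 r 18.4 neck pred [[263.3, 226.2], [262.8, 222.4]] obs (259, 215.7)
-160 cap -0.04 r 18.4 neck pred [[260.6, 227.5], [260.0, 223.7]] obs (259, 215.7)
-156 cap -0.107 r 18.4 neck pred [[258.0, 228.9], [257.4, 225.2]] obs (259, 215.7)
-152 cap -0.173 r 18.4 neck pred [[255.5, 230.6], [254.8, 226.9]] obs (259, 215.7)
-148 cap -0.239 r 18.3 neck pred [[253.2, 232.3], [252.4, 228.7]] obs (259, 215.7)
-144 cap -0.304 r 18.2 neck pred [[251.0, 234.3], [250.2, 230.7]] obs (259, 215.7)
-176 cap 1.188 r 18.7 neck pred [[304.1, 210.2], [304.8, 207.8]] obs (302, 200)
-172 cap 1.112 r 18.8 neck pred [[302.4, 208.7], [303.0, 206.2]] obs (302, 200)
-168 cap 1.037 r 19.0 neck pred [[300.6, 207.3], [301.2, 204.8]] obs (302, 200)
-164 cap 0.963 r 19.2 neck pred [[298.7, 206.0], [299.2, 203.5]] obs (302, 200)
-160 cap 0.889 r 19.3 neck pred [[296.6, 204.9], [297.1, 202.3]] obs (302, 200)
-156 cap 0.815 r 19.5 neck pred [[294.5, 203.9], [294.9, 201.3]] obs (302, 200)
-152 cap 0.743 r 19.6 neck pred [[292.4, 203.0], [292.7, 200.4]] obs (302, 200)
-148 cap 0.671 r 19.8 neck pred [[290.1, 202.3], [290.4, 199.7]] obs (302, 200)
-144 cap 0.6 r 19.9 neck pred [[287.9, 201.8], [288.1, 199.1]] obs (302, 200)
```

```bash
for i in 1 2; do python3 -m creep '[[-1,[0,0,0],0.5],[-1,[0,0,0],1],[-1,[0,0,0],1]]' 25; python3 -c "
from cell import manip;s=manip.read_state();print(s['moment'],s['wrist_force'])"; done;  python3 - <<'E'
from h import *
p=manip.camera_params('wrist'); im=snap('wrist','pics/w5.png'); np.save('p5.npy',p,allow_pickle=True)
g=cv2.imread('pics/w5.png').max(2);print(proj('w',[534,-94.5,98],p))
print(g[236:270:2,245:300:2])
E
```

```text
clock: 4.3
eef_pos: [536.2, -94.9, 85.5]
eef_rot: [3.141, -0.001, -0.232]
wrist_force: [1.3, -5.9, -1.9]
finger_gap: 55.1
finger_force: 25.0
[-0.7371748  -0.17367298  0.75842204] [ 1.25318813 -5.89565138 -1.85851453]
clock: 4.6
eef_pos: [536.4, -95.0, 85.7]
eef_rot: [3.141, -0.001, -0.32]
wrist_force: [1.1, -6.4, -0.9]
finger_gap: 55.5
finger_force: 25.0
[-0.99848139 -0.16366468  0.51204584] [ 1.12451988 -6.39034146 -0.94285501]
[279.50141321 273.10905203]
[[158  92  93  94  96  97  94  96  92  95  96  96  95  99 121  99  96 112
  139 156 161 158 149 144 137 132 128 118]
 [ 91  93  91  93  91  96  95  93  94 103  92  92  96 109 133 155 172 175
  178 178 179 180 178 176 178 180 179 179]
 [ 89  95  92  94  95  93  92  93  93 100 129 147 172 172 177 176 175 175
  173 173 174 174 173 175 172 176 173 173]
 [ 92  95  95  96  91 113  95  94 125 166 176 173 176 173 174 173 173 174
  173 173 172 170 175 174 172 176 174 175]
 [ 90  94  94  98  99 135 101 145 175 174 172 172 174 173 172 172 171 170
  170 169 170 171 168 170 173 171 171 173]
 [ 87  93  94  93  94 115  60 119 177 171 172 171 168 
[... 650 characters left out ...]
173 171 171 169 168 165 165 173 165  77  51  56  57 199 220 211 204 198
  198 199 198 188 184 173 168 157 147 145]
 [172 168 171 167 164 166 169 170 168 160  77 119 220 228 217 209 204 207
  203 201 198 192 186 176 170 161 148 146]
 [170 170 168 167 165 168 172 167 164 175 204 237 231 224 216 209 210 210
  206 205 200 196 190 180 173 162 149 147]
 [173 166 164 167 166 171 166 164 171 210 232 230 228 224 215 212 210 209
  206 205 200 192 186 182 175 165 151 150]
 [171 165 163 164 168 170 164 165 197 230 228 231 228 224 218 215 211 209
  210 205 201 194 189 181 174 166 155 151]
 [167 164 163 170 169 162 172 171 232 227 229 229 229 224 220 216 214 211
  211 208 200 196 186 181 175 167 163 151]]
```

```bash
python3 - <<'E'
from h import *
p=np.load('p5.npy',allow_pickle=True).item()
g=cv2.imread('pics/w5.png').max(2)
m=np.zeros_like(g);m[246:260,252:274]=(g[246:260,252:274]<75);ys,xs=np.nonzero(m);print(xs.mean(),ys.mean())
yawfit(p,(281,273),(xs.mean(),ys.mean()),0)
E
```

```text
261.719512195122 252.73170731707316
-176 cap 0.211 r 18.7 neck pred [[264.3, 225.7], [263.8, 221.9]] obs 0
-172 cap 0.143 r 18.7 neck pred [[261.5, 226.9], [261.0, 223.1]] obs 0
-168 cap 0.076 r 18.8 neck pred [[258.9, 228.3], [258.3, 224.5]] obs 0
-164 cap 0.009 r 18.8 neck pred [[256.3, 229.8], [255.7, 226.1]] obs 0
-160 cap -0.058 r 18.8 neck pred [[253.9, 231.5], [253.2, 227.9]] obs 0
-156 cap -0.124 r 18.8 neck pred [[251.7, 233.4], [250.9, 229.8]] obs 0
-152 cap -0.19 r 18.7 neck pred [[249.5, 235.4], [248.7, 231.8]] obs 0
-148 cap -0.255 r 18.7 neck pred [[247.6, 237.5], [246.7, 234.0]] obs 0
-144 cap -0.32 r 18.6 neck pred [[245.8, 239.7], [244.9, 236.3]] obs 0
```

The tool turned 0.17 rad further while the rib stayed put, with the moment peaking at 0.76 N m. The cap is at its hard stop. Release, rise and go to look at the tester.

```bash
python3 -m creep '[[1,[0,0,0],-0.3],[1,[0,0,0],-0.3],[1,[0,0,0],-0.3],[1,[0,0,0],-0.3],[1,[0,0,0],-0.3],[1,[0,0,-4],-0.3],[1,[0,0,-8],-0.3],[1,[0,0,-12],-0.3],[1,[0,0,-14],-1],[1,[0,0,-14],-2.5],[1,[0,0,-14],-4]]'; python3 - <<'E'
from h import *
s=manip.read_state();p=manip.camera_params('wrist'); im=snap('wrist','pics/w6.png'); np.save('p6.npy',p,allow_pickle=True)
g=cv2.imread('pics/w6.png');c=proj('w',[534,-94.5,98],p);print(c)
x,y=c.astype(int);z1=cv2.resize(g[y-50:y+40,x-50:x+50],None,fx=4,fy=4,interpolation=cv2.INTER_CUBIC)
a=s['eef_rot'][2];T=np.array([536,-305]);d=T-s['eef_pos'][:2]
print(s['eef_pos'],np.degrees(a),'tx',d@[np.cos(a),np.sin(a)]/10,'ty',d@[np.sin(a),-np.cos(a)]/10)
cv2.imwrite('pics/w6z.png',z1)
E
```

```text
clock: 5.75
eef_pos: [536.2, -94.4, 226.2]
eef_rot: [3.141, -0.001, 0.032]
wrist_force: [0.7, -0.1, -0.0]
finger_gap: 93.6
finger_force: 0.0
[279.75514889 207.45099551]
[536.19255152 -94.39072804 226.21887543] 1.8163767480779718 tx -0.6868019964014287 ty 21.04973463348753
```

View pics/w6z.png

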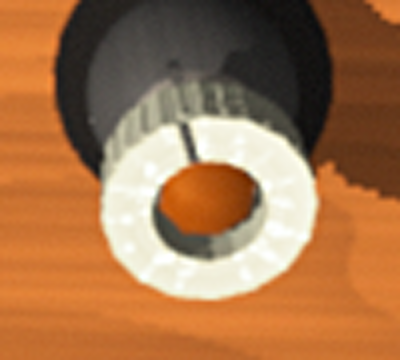

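Rim centre is at crop (209,206) with the rim rib at (189,142), in line with the neck rib at (178,68). The cap is tight and stayed so.

```bash
python3 - <<'E'
from h import *
p=np.load('p6.npy',allow_pickle=True).item()
im=cv2.imread('pics/w6.png');h=cv2.cvtColor(im,cv2.COLOR_BGR2HSV)
m=((h[...,1]<70)&(h[...,2]>195)).astype(np.uint8);w=np.zeros_like(m);w[183:236,250:312]=1;m*=w
c=np.argwhere(cv2.morphologyEx(m,cv2.MORPH_OPEN,np.ones((3,3))))[:,::-1].astype(np.int32);e=cv2.fitEllipse(cv2.convexHull(c));print(e)
print(onz('w',*e[0],98,p)); yawfit(p,e[0],(276.25,192.5),(273.5,174))
E
python3 -m creep '[[1,[-0.3,5,0],0],[1,[-0.6,10,0],0],[1,[-0.6,15,0],-1.4],[1,[-0.6,20,0],-2.8],[1,[-0.6,21,0],-3.2],[1,[-0.6,21,0],-3.2],[1,[-0.6,21,0],-3.2]]'; python3 - <<'E'
from h import *
p=manip.camera_params('wrist'); im=snap('wrist','pics/w7.png'); np.save('p7.npy',p,allow_pickle=True);print(proj('w',[534,-300,130],p))
E
```

```text
((280.57452392578125, 208.22093200683594), (45.43972396850586, 53.5561408996582), 84.74024200439453)
[533.21691841 -95.35674935  98.        ]
-176 cap 0.192 r 18.8 neck pred [[279.6, 181.2], [279.6, 179.4]] obs (273.5, 174)
-172 cap 0.125 r 18.8 neck pred [[277.9, 181.3], [277.8, 179.5]] obs (273.5, 174)
-168 cap 0.058 r 18.9 neck pred [[276.2, 181.5], [276.0, 179.8]] obs (273.5, 174)
-164 cap -0.008 r 18.9 neck pred [[274.5, 181.9], [274.3, 180.2]] obs (273.5, 174)
-160 cap -0.075 r 18.9 neck pred [[272.9, 182.4], [272.6, 180.6]] obs (273.5, 174)
-156 cap -0.142 r 18.8 neck pred [[271.3, 182.9], [270.9, 181.3]] obs (273.5, 174)
-152 cap -0.208 r 18.8 neck pred [[269.7, 183.6], [269.3, 182.0]] obs (273.5, 174)
-148 cap -0.275 r 18.7 neck pred [[268.2, 184.4], [267.8, 182.8]] obs (273.5, 174)
-144 cap -0.342 r 18.7 neck pred [[266.8, 185.3], [266.3, 183.7]] obs (273.5, 174)
clock: 6.5
eef_pos: [535.5, -303.8, 225.2]
eef_rot: [-3.141, 0.0, 0.303]
wrist_force: [-0.1, -0.0, -0.2]
finger_gap: 94.2
finger_force: 0.0
[275.49703513 214.74376593]
```

View pics/w7.png

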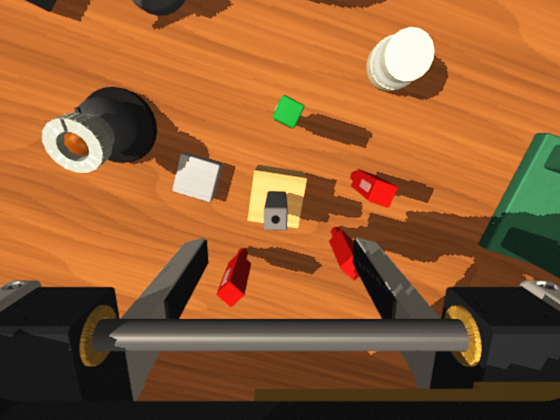

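Grey tester top is at (275,217) in the wooden stand at (277,198), its flats nearly aligned with the tool. Lookalike tops are red (232,295), (350,270) and (390,190), and green (289,112).

```bash
python3 - <<'E'
from h import *
p=np.load('p7.npy',allow_pickle=True).item();s=manip.read_state();a=s['eef_rot'][2];ex=np.array([np.cos(a),np.sin(a)]);ey=np.array([np.sin(a),-np.cos(a)])
im=cv2.imread('pics/w7.png').astype(int);b=im[200:236,258:295]
mx,mn=b.max(2),b.min(2);gr=((mx-mn)<25)
m=(gr&(mx>90)).astype(np.uint8);k,l,st,ce=cv2.connectedComponentsWithStats(m);i=1+np.argmax(st[1:,4]);pts=np.argwhere(l==i)[:,::-1].astype(np.int32)+[258,200]
print(st[i],cv2.minAreaRect(pts.astype(np.int32)))
T=None
for nm,uv,z in(('tester',cv2.minAreaRect(pts.astype(np.int32))[0],130),('redA',(232,295),120),('redC',(350,270),120),('redB',(392,190),120),('green',(289,112),120),('standtopc',(278,198),55)):
    X=onz('w',*uv,z,p); T=X if T is None else T; print(nm,X.round(1),'tool rel tester',((X-T)[:2]@ex).round(1),((X-T)[:2]@ey).round(1))
print('to go',(T[:2]-s['eef_pos'][:2])@ex,(T[:2]-s['eef_pos'][:2])@ey,s['eef_pos'])
side=proj('side',T),proj('scene',T);print(side)
v=im[170:230,235:320];wm=((v[...,2]>200)&(v[...,1]>160)&(v[...,0]<160)).astype(np.uint8);q=np.argwhere(wm)[:,::-1].astype(np.int32)+[235,170];print('stand',cv2.minAreaRect(q.astype(np.int32)))
E
```

```text
[  7   7  22  22 182] ((275.5, 217.5), (21.0, 21.0), 90.0)
tester [ 531.5 -300.8  130. ] tool rel tester 0.0 0.0
redA [ 436.5 -283.5  120. ] tool rel tester -85.5 -44.9
redC [ 498.5 -388.1  120. ] tool rel tester -57.6 73.5
redB [ 585.7 -396.   120. ] tool rel tester 23.2 107.1
green [ 622.5 -284.7  120. ] tool rel tester 91.7 12.0
standtopc [ 532.4 -302.3   55. ] tool rel tester 0.4 1.8
to go -3.219560774005722 -3.7957749825145846 [ 535.71272126 -303.42858115  225.46816385]
(array([310.14062504, 326.3362824 ]), array([167.49167059, 191.00456877]))
stand ((276.13323974609375, 198.9449920654297), (53.45201110839844, 51.07856750488281), 8.530765533447266)
```

```bash
python3 -m creep '[[0.2,[-0.3,-0.4,0],0],[0.2,[-0.3,-0.4,4],0],[0.2,[-0.3,-0.4,8],0],[0.2,[-0.3,-0.4,13],0],[0.2,[-0.3,-0.4,13],0],[-1,[-0.3,-0.4,13],0],[-1,[-0.3,-0.4,13],0],[-1,[-0.3,-0.4,13],0],[-1,[-0.3,-0.4,13],0],[-1,[-0.3,-0.4,13],0],[-1,[-0.3,-0.4,13],0]]' 10; python3 -m creep '[[-1,[0,0,0],0],[-1,[0,0,-1.2],0],[-1,[0,0,-2.4],0],[-1,[0,0,-2.4],0]]' 10
```

```text
clock: 7.65
eef_pos: [531.8, -301.7, 96.5]
eef_rot: [3.141, -0.001, 0.305]
wrist_force: [-1.3, 0.5, 6.8]
finger_gap: 22.2
finger_force: 10.0
clock: 8.05
eef_pos: [532.2, -302.1, 121.9]
eef_rot: [3.139, -0.002, 0.305]
wrist_force: [-0.7, -0.5, -1.0]
finger_gap: 21.5
finger_force: 10.0
```

```bash
python3 -m creep '[[-1,[-0.4,0,0],0],[-1,[-0.8,0,0],0],[-1,[-1.2,0,0],0],[-1,[-1.2,0,0],0]]' 10; python3 -m creep '[[-1,[-0.4,0,0],0],[-1,[-0.8,0,0],0],[-1,[-1.1,0,0],0],[-1,[-1.1,0,0],0]]' 10;  python3 - <<'E'
from h import *
a=snap('side','pics/d2.png')[:,:,::-1];b=snap('scene','pics/s2.png')[:,:,::-1]
s=manip.read_state();G=s['eef_pos'];print(manip.read_state()['moment'])
c=[]
for n,i in(('side',a),('scene',b)):
    x,y=proj(n,G-[0,0,30]).astype(int);print(n,x,y);c.append(cv2.resize(i[y-55:y+55,x-35:x+35],None,fx=5,fy=5,interpolation=cv2.INTER_CUBIC))
cv2.imwrite('pics/t2.png',np.hstack(c))
E
```

```text
clock: 8.45
eef_pos: [519.4, -305.3, 119.2]
eef_rot: [-3.141, 0.0, 0.305]
wrist_force: [0.6, 1.2, -0.5]
finger_gap: 21.6
finger_force: 10.0
clock: 8.85
eef_pos: [509.1, -308.7, 119.4]
eef_rot: [-3.141, 0.0, 0.305]
wrist_force: [0.8, 0.2, -0.8]
finger_gap: 21.8
finger_force: 10.0
[0.05445258 0.17164847 0.0023559 ]
side 300 344
scene 167 195
```

View pics/t2.png

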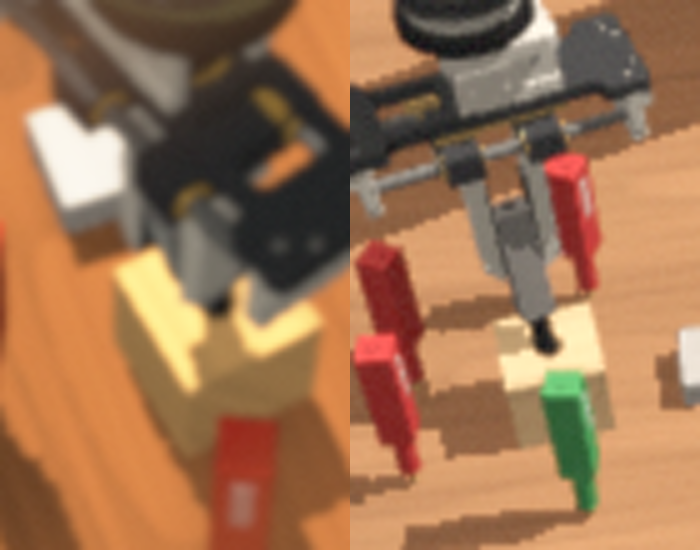

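The tester leans clearly towards tool −x with its nose still in the hole (scene crop). Lift it straight, carry it above the stone, and measure the tilt from wrist images. The tester is what stays fixed in the wrist view while the background moves.

```bash
python3 -m creep '[[-1,[0,0,-2],0],[-1,[0,0,-4],0],[-1,[0,0,-7],0],[-1,[0,0,-11],0],[-1,[0,0,-11],0],[-1,[0,0,-11],0]]' 20; python3 -c "
from h import *
snap('wrist','pics/k0.png')"
python3 -m creep '[[-1,[1,-3,-11],0],[-1,[2,-6,-11],0],[-1,[3,-9,-11],0],[-1,[3,-9,-11],0]]' 
python3 -m creep '[[-1,[0.4,-3,0],0],[-1,[0.8,-6,0],0],[-1,[1.4,-8,0],0],[-1,[1.4,-8,0],0],[-1,[1.4,-8,0],0]]'
python3 -c "
from h import *
snap('wrist','pics/k1.png')"
```

```text
clock: 9.55
eef_pos: [509.6, -308.7, 229.8]
eef_rot: [3.14, -0.0, 0.305]
wrist_force: [-0.4, -0.3, -0.5]
finger_gap: 21.9
finger_force: 20.0
clock: 10.0
eef_pos: [511.6, -210.5, 341.6]
eef_rot: [3.14, -0.002, 0.308]
wrist_force: [0.5, 0.3, -1.6]
finger_gap: 21.7
finger_force: 20.0
clock: 10.5
eef_pos: [500.3, -133.5, 338.3]
eef_rot: [-3.141, 0.002, 0.306]
wrist_force: [-0.2, 0.1, 0.2]
finger_gap: 22.0
finger_force: 20.0
```

```bash
cat >> h.py <<'E'
def toolcam():
    p=manip.camera_params('wrist');s=manip.read_state();Rt=rot(s['eef_rot']);p=dict(p)
    p['origin']=Rt.T@(np.array(p['origin'])-s['eef_pos']);p['attitude']=Rt.T@rot(p['attitude']);return p
def onplane(p,u,v,y=0.):
    o,d=ray('t',u,v,p);X=o+d*(y-o[1])/d[1];return X
E
python3 - <<'E'
from h import *
p=toolcam();print(p['origin'],R.from_matrix(p['attitude']).as_euler('xyz'))
for X in([0,0,14],[0,0,-5],[26,0,82],[20,0,60],[13,0,40]): print(X,proj('t',X,p).round(1))
a,b=cv2.imread('pics/k0.png').astype(int),cv2.imread('pics/k1.png').astype(int)
d=np.abs(a-b).max(2)<22
m=(d).astype(np.uint8);cv2.imwrite('pics/st.png',m*255)
h=cv2.cvtColor(b.astype(np.uint8),cv2.COLOR_BGR2HSV)
for r in range(180,326,4):
    xs=np.nonzero(d[r,230:330])[0]+230;print(r,len(xs),xs.min() if len(xs) else '',xs.max() if len(xs) else '',np.median(xs), h[r,int(np.median(xs)) if len(xs) else 0].tolist())
E
```

```text
[ 7.67016152e+01 -6.54954276e-02 -1.64165649e+02] [-2.69930771e-01  2.43225903e-04  1.57106531e+00]
[0, 0, 14] [280.  250.2]
[0, 0, -5] [280.1 263.2]
[26, 0, 82] [280.  189.2]
[20, 0, 60] [280.  202.5]
[13, 0, 40] [280.  218.9]
180 21 230 250 240.0 [13, 191, 226]
184 13 238 250 244.0 [14, 190, 229]
188 2 233 249 241.0 [12, 192, 199]
192 13 230 284 278.0 [120, 27, 19]
196 22 239 287 276.5 [0, 22, 23]
200 37 230 305 273.0 [105, 49, 21]
204 64 239 329 284.5 [10, 31, 50]
208 79 232 329 280.0 [14, 33, 84]
212 69 230 329 279.0 [16, 33, 84]
216 85 230 325 283.0 [8, 33, 85]
220 93 230 329 276.0 [15, 37, 83]
224 80 232 329 271.5 [14, 33, 86]
228 78 230 326 287.5 [15, 36, 85]
232 69 230 329 288.0 [14, 33, 84]
236 58 230 328 288.5 [13, 27, 84]
240 67 230 329 287.0 [15, 41, 87]
244 78 243 329 285.5 [15, 30, 86]
248 74 242 329 278.5 [8, 21, 49]
252 82 241 329 281.5 [15, 31, 49]
256 90 240 329 284.5 [0, 21, 48]
260 92 238 329 283.5 [10, 30, 51]
264 94 236 329 282.5 [10, 32, 48]
268 95 235 329 282.0 [15, 32, 48]
272 96 234 329 281.5 [10, 31, 49]
276 98 232 329 280.5 [16, 36, 78]
280 99 231 329 280.0 [16, 35, 96]
284 100 230 329 279.5 [19, 38, 94]
288 100 230 329 279.5 [150, 15, 17]
292 100 230 329 279.5 [30, 13, 19]
296 100 230 329 279.5 [0, 20, 26]
300 100 230 329 279.5 [16, 42, 92]
304 100 230 329 279.5 [13, 21, 86]
308 100 230 329 279.5 [13, 191, 232]
312 99 230 329 280.0 [13, 192, 221]
316 98 230 329 278.5 [13, 189, 231]
320 100 230 329 279.5 [95, 51, 30]
324 100 230 329 279.5 [20, 24, 63]
```

```bash
python3 - <<'E'
from h import *
s=manip.read_state();Rt=rot(s['eef_rot']);G=s['eef_pos']
def T(x,y,z): return G+Rt@np.array([x,y,z])
for n,f in(('side','pics/d.png'),('scene','pics/s.png')):
    i=snap(n,'pics/h_%s.png'%n)[:,:,::-1].astype(int);b=cv2.imread(f).astype(int)
    m=(np.abs(i-b).max(2)>28).astype(np.uint8)
    q=[proj(n,T((t-5 if 0 else 1)*0+np.sin(.3)*L,0,np.cos(.3)*L-5)) for L,t in((46,0),(79,0),(91.5,0))];print(n,np.round(q,1))
    k,l,st,ce=cv2.connectedComponentsWithStats(m)
    x,y=q[2].astype(int)
    print('\n'.join('%d '%(y-30+j)+''.join('#' if v else '.' for v in r) for j,r in enumerate(m[y-30:y+8,x-20:x+20])))
    print(x-20)
    print(i[y-14:y+6:2,x-12:x+13:2].max(2))
E
```

```text
side [[269.9 204.3]
 [274.2 213.7]
 [275.8 217.2]]
187 #####..########################.######..
188 #.####.######################....###....
189 #.####.####################......##.....
190 #..######################...............
191 #...###################.................
192 #...#################...................
193 #...#################...................
194 #...#################...................
195 #....################...................
196 #....################...................
197 .....#################..................
198 ......################..................
199 ......################..................
200 ......#################.................
201 ......#################.................
202 .......################.................
203 .......################.................
204 .......#################................
205 .......################.................
206 ........###############.................
207 ..........############..................
208 ............##########..................
209 .............#########..................
210 ..........
[... 2832 characters left out ...]
..........
156 ........................................
157 ........................................
158 ........................................
203
[[143 143 140  98 121 122 122 131 134 135 132 131 126]
 [129 131 129 123  76  65  55 124 130 125 127 128 129]
 [131 132 135 131  88  34  49 133 134 137 130 137 133]
 [135 136 138 134 109  31  45 129 134 135 136 136 137]
 [137 136 137 137 130  20  37 117 148 150 152 202 207]
 [137 139 139 140 150  40  36 156 219 218 217 218 219]
 [155 207 212 210 216 183 138 215 221 222 221 223 225]
 [218 220 222 220 220 219 170 221 217 218 217 217 217]
 [213 212 209 209 209 210 207 212 212 213 213 214 213]
 [219 221 220 219 217 219 217 217 217 216 215 214 217]]
```

```bash
python3 - <<'E'
from h import *
s=manip.read_state();Rt=rot(s['eef_rot']);G=s['eef_pos']
for a,b in((.3,0),(.2,0),(.4,0),(.3,.1)):
    d=Rt@np.array([np.sin(a),np.sin(b),np.cos(a)*np.cos(b)])
    print(a,b,[ (proj(n,G+[0,0,5]+d*91.5)-proj(n,G+[0,0,5]+d*46.5)).round(2).tolist() for n in('side','scene')])
# subpixel row profiles (luma), side & scene
for n,(r0,r1,c0,c1) in(('side',(196,224,255,285)),('scene',(124,156,208,232))):
    i=cv2.imread('pics/h_%s.png'%n).astype(float).mean(2);b=cv2.imread('pics/%s.png'%n[0].replace('s','d' if n=='side' else 's')).astype(float).mean(2)
    w=np.clip(b-i,0,None)[r0:r1,c0:c1]; w[w<12]=0
    for r in range(0,r1-r0): print(n,r0+r,'sum %.1f'%(w[r].sum()/100),'cx %.2f'%((w[r]*np.arange(c0,c1)).sum()/(w[r].sum()+1e-9)),end=' | ')
    print()
E
```

```text
0.3 0 [[5.85, 12.8], [2.83, 15.04]]
0.2 0 [[4.11, 14.17], [2.27, 14.44]]
0.4 0 [[7.53, 11.33], [3.37, 15.51]]
0.3 0.1 [[7.23, 14.08], [1.37, 15.43]]
side 196 sum 1.9 cx 272.03 | side 197 sum 1.8 cx 272.84 | side 198 sum 1.9 cx 272.97 | side 199 sum 2.1 cx 273.15 | side 200 sum 2.6 cx 273.51 | side 201 sum 3.2 cx 273.67 | side 202 sum 3.8 cx 273.69 | side 203 sum 4.6 cx 273.70 | side 204 sum 5.0 cx 273.58 | side 205 sum 5.1 cx 273.27 | side 206 sum 4.7 cx 272.89 | side 207 sum 4.4 cx 272.45 | side 208 sum 5.0 cx 272.22 | side 209 sum 5.7 cx 272.26 | side 210 sum 6.6 cx 272.42 | side 211 sum 7.6 cx 272.43 | side 212 sum 8.4 cx 272.46 | side 213 sum 8.4 cx 272.69 | side 214 sum 7.9 cx 272.92 | side 215 sum 7.4 cx 273.18 | side 216 sum 6.5 cx 273.31 | side 217 sum 4.8 cx 273.47 | side 218 sum 2.6 cx 273.64 | side 219 sum 1.1 cx 274.01 | side 220 sum 0.0 cx 0.00 | side 221 sum 0.0 cx 0.00 | side 222 sum 0.0 cx 0.00 | side 223 sum 0.0 cx 0.00 | 
scene 124 sum 0.2 cx 215.00 | scene 125 sum 0.0 cx 0.00 | scene 126 sum 0.0 cx 0.00 | scene 127 sum 0.0 cx 0.00 | scene 128 sum 0.1 cx 216.00 | scene 129 sum 0.3 cx 215.58 | scene 130 sum 0.2 cx 216.00 | scene 131 sum 0.2 cx 216.00 | scene 132 sum 0.1 cx 216.00 | scene 133 sum 0.3 cx 216.53 | scene 134 sum 0.4 cx 216.47 | scene 135 sum 0.3 cx 216.53 | scene 136 sum 0.5 cx 217.09 | scene 137 sum 0.3 cx 217.46 | scene 138 sum 0.4 cx 222.56 | scene 139 sum 2.1 cx 221.13 | scene 140 sum 3.1 cx 221.39 | scene 141 sum 3.4 cx 222.03 | scene 142 sum 5.6 cx 224.85 | scene 143 sum 7.6 cx 225.25 | scene 144 sum 9.4 cx 224.93 | scene 145 sum 10.4 cx 224.14 | scene 146 sum 9.6 cx 221.32 | scene 147 sum 11.0 cx 219.64 | scene 148 sum 10.0 cx 217.91 | scene 149 sum 4.2 cx 214.81 | scene 150 sum 0.8 cx 222.56 | scene 151 sum 0.6 cx 222.68 | scene 152 sum 0.2 cx 223.00 | scene 153 sum 0.0 cx 0.00 | scene 154 sum 0.0 cx 0.00 | scene 155 sum 0.0 cx 0.00 |
```

```bash
python3 - <<'E'
from h import *
p=toolcam()
for a in(.1,.15,.2,.25,.3,.35):
    d=np.array([np.sin(a),0,np.cos(a)]);f=np.array([np.cos(a),0,-np.sin(a)]);o=np.array([0,0,-5])
    print(a,[ (k,proj('t',X,p)[1].round(1)) for k,X in(('tip',o+91.5*d),('noseend f',o+79.5*d+7*f),('noseend back',o+79.5*d-7*f),('junc nose f',o+46.5*d+7*f),('junc f',o+46.5*d+11*f),('top f',o-28.5*d+11*f),('top b',o-28.5*d-11*f))])
for f in('k0','k1'):
    i=cv2.imread('pics/%s.png'%f); print(f)
    for r in range(176,224): print(r,i[r,272:290:3].max(1).tolist(),cv2.cvtColor(i[r:r+1,280:281],cv2.COLOR_BGR2HSV)[0,0,1],end=' | ')
    print()
E
```

```text
0.1 [('tip', np.float64(207.3)), ('noseend f', np.float64(204.6)), ('noseend back', np.float64(220.2)), ('junc nose f', np.float64(220.5)), ('junc f', np.float64(215.4)), ('top f', np.float64(274.9)), ('top b', np.float64(311.9))]
0.15 [('tip', np.float64(202.4)), ('noseend f', np.float64(200.2)), ('noseend back', np.float64(215.7)), ('junc nose f', np.float64(217.8)), ('junc f', np.float64(212.7)), ('top f', np.float64(278.1)), ('top b', np.float64(313.4))]
0.2 [('tip', np.float64(197.6)), ('noseend f', np.float64(195.9)), ('noseend back', np.float64(211.3)), ('junc nose f', np.float64(215.1)), ('junc f', np.float64(210.1)), ('top f', np.float64(281.2)), ('top b', np.float64(314.7))]
0.25 [('tip', np.float64(192.7)), ('noseend f', np.float64(191.6)), ('noseend back', np.float64(206.8)), ('junc nose f', np.float64(212.5)), ('junc f', np.float64(207.5)), ('top f', np.float64(284.2)), ('top b', np.float64(315.8))]
0.3 [('tip', np.float64(187.9)), ('noseend f', np.float64(187.4)), ('noseend back', np.float64(202.5)), ('junc nose f', np.float64(209.9)), ('junc f', np.float64(205.1)), ('t
[... 3058 characters left out ...]
16, 15, 11, 10] 57 | 204 [54, 54, 47, 51, 50, 46] 38 | 205 [85, 87, 87, 88, 85, 82] 30 | 206 [84, 85, 83, 87, 84, 84] 36 | 207 [86, 87, 85, 84, 83, 85] 33 | 208 [85, 83, 85, 82, 82, 84] 33 | 209 [85, 84, 86, 82, 83, 81] 34 | 210 [85, 85, 87, 83, 83, 81] 36 | 211 [88, 85, 84, 84, 81, 81] 31 | 212 [84, 85, 83, 84, 82, 84] 37 | 213 [89, 84, 88, 83, 84, 84] 34 | 214 [89, 86, 87, 84, 83, 83] 35 | 215 [86, 84, 86, 84, 84, 83] 36 | 216 [87, 83, 84, 86, 83, 82] 37 | 217 [87, 86, 84, 85, 85, 84] 33 | 218 [85, 85, 86, 84, 83, 82] 41 | 219 [88, 83, 84, 85, 85, 85] 39 | 220 [88, 86, 85, 83, 83, 84] 37 | 221 [84, 86, 84, 86, 86, 84] 36 | 222 [87, 86, 86, 86, 84, 85] 38 | 223 [88, 85, 84, 84, 84, 84] 33 |
```

```bash
python3 - <<'E'
from h import *
p=toolcam()
i=cv2.imread('pics/k1.png').max(2)
print([(r,i[r,276:285:4].tolist()) for r in range(270,312)])
def model(q,L=None):
    a,l,x0=q;d=np.array([np.sin(a),0,np.cos(a)]);f=np.array([np.cos(a),0,-np.sin(a)]);o=np.array([x0,0,-5])
    return np.array([proj('t',X,p)[1] for X in(o+(l-12)*d+7*f,o+(l-45)*d+11*f,o+(l-120)*d+11*f,o+(l-120)*d-11*f)])
from scipy.optimize import least_squares
for obs in([189.7,204,275.7,306.5],[189.7,204,275,306.5],[189.2,204,275.7,307]):
    r=least_squares(lambda q:model(q)-obs,[.3,91.5,0]);print(obs,r.x,r.fun)
E
```

```text
[(270, [48, 47, 49]), (271, [47, 47, 50]), (272, [51, 50, 49]), (273, [54, 52, 52]), (274, [58, 58, 63]), (275, [68, 68, 69]), (276, [80, 78, 78]), (277, [87, 90, 89]), (278, [93, 97, 97]), (279, [94, 98, 101]), (280, [96, 96, 98]), (281, [96, 97, 98]), (282, [96, 96, 96]), (283, [93, 95, 97]), (284, [95, 97, 96]), (285, [95, 97, 99]), (286, [88, 76, 94]), (287, [58, 20, 70]), (288, [18, 16, 19]), (289, [21, 22, 18]), (290, [20, 24, 21]), (291, [22, 22, 21]), (292, [22, 22, 23]), (293, [23, 22, 25]), (294, [22, 25, 24]), (295, [22, 22, 23]), (296, [21, 21, 18]), (297, [20, 23, 21]), (298, [51, 22, 49]), (299, [87, 54, 83]), (300, [92, 91, 94]), (301, [91, 92, 92]), (302, [90, 90, 90]), (303, [91, 90, 89]), (304, [84, 85, 84]), (305, [87, 87, 87]), (306, [167, 174, 168]), (307, [239, 241, 240]), (308, [232, 232, 236]), (309, [231, 229, 230]), (310, [227, 230, 229]), (311, [219, 228, 231])]
[189.7, 204, 275.7, 306.5] [ 0.24503763 98.83726028 -1.12425323] [-0.25958683  0.31709249 -0.1306067   0.07285512]
[189.7, 204, 275, 306.5] [2.36523617e-01 9.74974260e+01 1.07392547e-02] [-0.13565719  0.16557966 -0.06754232  0.03745154]
[189.2, 204, 275.7, 307] [ 0.24361239 97.44837721 -0.17255415] [-0.03284584  0.04007943 -0.01645466  0.00918669]
```

The wrist-image fit gives a tilt of about 0.24 rad with the grip 97 mm up the tester. It needs about 0.06 rad more, so I'll push the nose against the stand's outer +x edge to add it.

```bash
python3 -m creep '[[-1,[0.2,4,0],0],[-1,[0.5,8,0],0],[-1,[0.8,12,3],0],[-1,[1,16,6],0],[-1,[1,17,10],0],[-1,[1,17,14],0],[-1,[1,17,14],0],[-1,[1,17,14],0]]' 20
python3 -c "
from h import *
s=manip.read_state();a=s['eef_rot'][2];d=s['eef_pos'][:2]-[532,-301.5];print(d@[np.cos(a),np.sin(a)],d@[np.sin(a),-np.cos(a)],s['eef_pos'])"
```

```text
clock: 11.45
eef_pos: [561.1, -292.8, 200.3]
eef_rot: [-3.142, 0.0, 0.305]
wrist_force: [0.7, -0.3, 0.5]
finger_gap: 21.9
finger_force: 20.0
30.363289259660952 0.40320553071408227 [ 561.08332727 -292.76776177  200.34876879]
```

```bash
python3 -m creep '[[-1,[0,0,4],0],[-1,[0,0,8],0],[-1,[0,0,8],0]]' 20
python3 -m creep '[[-1,[-0.4,0,0],0],[-1,[-0.8,0,0],0],[-1,[-1.1,0,0],0],[-1,[-1.4,0,0],0],[-1,[-1.4,0,0],0]]' 10
python3 -m creep '[[-1,[0.6,0,0],0],[-1,[1.5,0,0],0],[-1,[1.5,0,-4],0],[-1,[1.5,0,-8],0],[-1,[1.5,0,-10],0],[-1,[1.5,0,-10],0]]' 20
cat >> h.py <<'E'
from scipy.optimize import least_squares
def tilt(f):
    p=toolcam();snap('wrist',f);i=cv2.imread(f).max(2).astype(float)[:,276:287].mean(1)
    def edge(r0,r1,frac=.5):
        s=i[r0:r1];g=np.abs(np.diff(s));k=g.argmax();w=slice(max(0,k-2),k+3);return r0+.5+ (np.arange(len(g))[w]*g[w]).sum()/g[w].sum()+.0
    o=[edge(172,199),edge(197,216),edge(268,282),edge(302,318)]
    def model(q):
        a,l,x0=q;d=np.array([np.sin(a),0,np.cos(a)]);f=np.array([np.cos(a),0,-np.sin(a)]);o=np.array([x0,0,-5])
        return np.array([proj('t',X,p)[1] for X in(o+(l-12)*d+7*f,o+(l-45)*d+11*f,o+(l-120)*d+11*f,o+(l-120)*d-11*f)])
    r=least_squares(lambda q:model(q)-o,[.3,97,0]);print('edges',np.round(o,1),'a,l,x0',r.x,'res',r.fun.round(2));return r.x,i
E
python3 -c "
from h import *
x,i=tilt('pics/k2.png');print(i[170:210].round().astype(int).tolist(),i[266:318].round().astype(int).tolist())"
```

```text
clock: 11.75
eef_pos: [560.1, -291.6, 117.4]
eef_rot: [-3.138, 0.003, 0.306]
wrist_force: [-0.1, 0.9, -1.4]
finger_gap: 22.1
finger_force: 20.0
clock: 12.25
eef_pos: [547.5, -296.8, 120.3]
eef_rot: [3.141, -0.001, 0.305]
wrist_force: [-0.1, 0.5, -0.5]
finger_gap: 22.1
finger_force: 10.0
clock: 12.85
eef_pos: [563.5, -292.1, 222.7]
eef_rot: [3.138, -0.004, 0.306]
wrist_force: [-0.3, 0.5, -0.3]
finger_gap: 22.2
finger_force: 20.0
edges [189.6 204.1 276.1 305.9] a,l,x0 [  0.25666864 101.55721371  -3.16441571] res [-0.33  0.41 -0.17  0.09]
[214, 217, 220, 221, 222, 222, 225, 226, 228, 227, 226, 227, 229, 231, 234, 237, 236, 235, 229, 188, 91, 44, 27, 17, 16, 17, 17, 18, 17, 17, 16, 16, 15, 15, 52, 89, 89, 87, 88, 87] [51, 51, 51, 52, 50, 51, 52, 55, 63, 72, 81, 93, 100, 102, 101, 100, 99, 99, 99, 101, 87, 45, 25, 23, 23, 24, 24, 22, 23, 22, 23, 25, 41, 74, 96, 95, 93, 93, 89, 89, 164, 234, 232, 231, 231, 232, 230, 229, 228, 228, 230, 233]
```

```bash
python3 - <<'E'
from h import *
s=manip.read_state();G=s['eef_pos'];a=s['eef_rot'][2]
for uv in((195,290),(215,300),(170,300)):
  X=onz('side',*uv,230);print(uv,X,np.hypot(*X[:2]))
  d=(X-G)[:2]+[-20,-6];print('t',d@[np.cos(a),np.sin(a)]/10,d@[np.sin(a),-np.cos(a)]/10)
i=cv2.imread('pics/d.png');print(i[260:340:8,160:240:8].max(2))
E
```

```text
(195, 290) [ 341.83241403 -220.07710072  230.        ] 406.55052520526925
t -21.00038131850973 -13.520629301310683
(215, 300) [ 369.32439818 -252.48095082  230.        ] 447.3780745780738
t -19.354648379370456 -9.602753598299046
(170, 300) [ 296.25394984 -225.9463613   230.        ] 372.58309272340415
t -25.52339126305261 -14.33354209895216
[[207 217 211 210 211 218 202 196 188 197]
 [199 215 219 209 218 218 210 195 195 197]
 [200 209 222 210 220 206 214 200 199 197]
 [197 205 219 209 223 206 218 201 193 198]
 [191 194 211 212 226 215 221 203 194 201]
 [202 200 201 228 225 221 210 204 194 204]
 [216 208 198 228 225 223 208 212 207 197]
 [212 196 192 222 225 222 216 213 208 195]
 [198 189 193 211 222 220 221 201 205 191]
 [202 204 204 196 222 222 223 211 212 209]]
```

```bash
python3 -m creep '[[-1,[-2,-1,-3],0],[-1,[-6,-3,-6],0],[-1,[-10,-5,-9.5],0],[-1,[-14,-7,-9.5],0],[-1,[-18,-9,-9.5],0],[-1,[-19.4,-9.6,-9.5],0],[-1,[-19.4,-9.6,-9.5],0],[-1,[-19.4,-9.6,-9.5],0]]' 20
cat > sidetilt.py <<'E'
from h import *
import sys
s=manip.read_state();Rt=rot(s['eef_rot']);G=s['eef_pos'];i=snap('side',sys.argv[1])[:,:,::-1].astype(float)
g=i[...,2] # red: wood bright
pr=lambda a,l,L,x0=0:proj('side',G+Rt@np.array([x0+np.sin(a)*L,0,np.cos(a)*L-5]))
x,y=pr(.3,97,97).astype(int);print('pred tip',x,y,'junc',pr(.3,97,52),'noseend',pr(.3,97,85))
rows=[]
for r in range(y-30,y+12):
    seg=g[r,x-32:x+24];bg=np.median(np.r_[seg[-8:]]);d=seg.argmin();h=(bg+seg.min())/2
    lo=np.nonzero(seg<h)[0]
    if seg.min()>bg*.8 or len(lo)==0: print(r,'none');continue
    # contiguous run about min
    L=d
    while L>0 and seg[L-1]<h:L-=1
    Rr=d
    while Rr<len(seg)-1 and seg[Rr+1]<h:Rr+=1
    l_=L-(h-seg[L])/(seg[L-1]-seg[L]) if L>0 else 0;r_=Rr+(h-seg[Rr])/(seg[min(Rr+1,len(seg)-1)]-seg[Rr]+1e-9)
    rows.append((r,x-32+l_,x-32+r_));print('%d %.1f %.1f w%.1f mid %.2f min%d'%(r,x-32+l_,x-32+r_,r_-l_,x-32+(l_+r_)/2,seg.min()))
for a in(.2,.25,.3,.35): 
    q=pr(a,97,85)-pr(a,97,55);print(a,'slope',q[0]/q[1],'nose len rows',q[1])
E
python3 sidetilt.py pics/sd1.png
```

```text
clock: 13.7
eef_pos: [348.6, -258.8, 313.6]
eef_rot: [-3.14, 0.001, 0.305]
wrist_force: [0.0, -0.4, -1.4]
finger_gap: 22.1
finger_force: 20.0
pred tip 218 299 junc [209.72700259 288.40162765] noseend [216.23430535 296.42446177]
269 189.9 222.1 w32.2 mid 205.99 min28
270 188.9 222.0 w33.1 mid 205.41 min27
271 188.9 227.7 w38.9 mid 208.31 min28
272 188.9 228.2 w39.3 mid 208.56 min28
273 189.1 226.8 w37.7 mid 207.97 min28
274 197.0 225.1 w28.1 mid 211.07 min27
275 197.8 221.9 w24.1 mid 209.81 min29
276 198.4 221.7 w23.4 mid 210.05 min34
277 198.8 221.4 w22.6 mid 210.14 min49
278 190.2 196.9 w6.7 mid 193.55 min54
279 190.4 218.9 w28.5 mid 204.67 min77
280 196.6 217.6 w21.0 mid 207.11 min92
281 198.3 215.6 w17.2 mid 206.96 min81
282 198.7 214.9 w16.2 mid 206.78 min87
283 198.4 215.1 w16.6 mid 206.75 min101
284 198.9 215.2 w16.3 mid 207.06 min87
285 199.4 215.5 w16.1 mid 207.46 min76
286 199.8 215.9 w16.1 mid 207.89 min73
287 200.8 216.2 w15.4 mid 208.51 min70
288 201.2 216.0 w14.8 mid 208.58 min72
289 201.2 215.5 w14.3 mid 208.32 min72
290 201.7 215.4 w13.7 mid 208.52 min68
291 203.8 215.6 w11.8 mid 209.67 min59
292 204.8 215.9 w11.1 mid 210.38 min46
293 205.7 216.6 w10.9 mid 211.13 min34
294 207.0 217.2 w10.1 mid 212.10 min33
295 208.9 217.6 w8.7 mid 213.25 min35
296 210.0 217.7 w7.7 mid 213.86 min38
297 210.7 217.5 w6.9 mid 214.10 min40
298 211.2 217.3 w6.0 mid 214.24 min51
299 211.8 217.1 w5.3 mid 214.47 min85
300 212.6 217.0 w4.4 mid 214.82 min141
301 none
302 none
303 none
304 none
305 none
306 none
307 none
308 none
309 none
310 none
0.2 slope 0.5498118015719954 nose len rows 8.333842233832968
0.25 slope 0.6718176786060093 nose len rows 7.811508738909538
0.3 slope 0.8110977570484345 nose len rows 7.273924132291256
0.35 slope 0.9724677853078654 nose len rows 6.722019826971234
```

```bash
python3 - <<'E'
from h import *
i=cv2.imread('pics/k2.png').max(2).astype(int);j=cv2.imread('pics/k1.png').max(2).astype(int)
for r in (193,197,200,206,208,212,280,284,292,296,301,304): print(r,'k2',i[r,250:312].tolist())
for r in (200,206,292): print(r,'k1',j[r,250:312].tolist())
E
```

```text
193 k2 [233, 232, 230, 229, 228, 229, 228, 210, 156, 115, 112, 113, 111, 112, 114, 115, 116, 117, 117, 116, 119, 118, 92, 46, 19, 21, 23, 22, 20, 19, 19, 16, 15, 11, 16, 10, 20, 57, 111, 143, 152, 172, 179, 190, 199, 204, 208, 211, 218, 221, 225, 232, 232, 233, 232, 232, 232, 233, 234, 233, 235, 235]
197 k2 [229, 231, 230, 231, 231, 233, 232, 217, 205, 188, 156, 141, 125, 112, 111, 109, 106, 104, 105, 109, 111, 82, 34, 23, 23, 24, 27, 21, 23, 21, 18, 17, 17, 15, 16, 12, 12, 10, 45, 96, 121, 117, 118, 115, 117, 117, 117, 117, 116, 117, 117, 117, 115, 115, 113, 118, 111, 110, 117, 113, 118, 167]
200 k2 [216, 213, 214, 217, 217, 232, 252, 255, 254, 254, 254, 254, 254, 255, 255, 255, 255, 255, 255, 255, 255, 244, 85, 20, 22, 25, 20, 20, 20, 20, 19, 20, 13, 12, 14, 11, 9, 10, 24, 85, 113, 112, 109, 110, 115, 117, 116, 116, 119, 119, 121, 118, 117, 118, 115, 121, 120, 124, 121, 121, 121, 119]
206 k2 [224, 223, 225, 223, 230, 255, 255, 255, 255, 255, 255, 255, 255, 255, 255, 219, 110, 79, 77, 78, 81, 83, 89, 91, 91, 88, 93, 91, 90, 91, 87, 89, 90, 89, 90, 87, 86, 87, 84, 79, 76, 73, 72, 65,
[... 2401 characters left out ...]
16, 19, 19, 11, 9, 13, 10, 10, 11, 50, 171, 218, 211, 206, 204, 207, 209, 218, 226, 228, 229, 229, 227, 226, 226, 224, 223, 220, 219, 218, 217, 216, 216]
206 k1 [217, 217, 219, 217, 216, 215, 212, 212, 210, 207, 205, 205, 205, 206, 188, 145, 101, 85, 81, 81, 81, 85, 84, 87, 89, 85, 88, 85, 83, 84, 86, 87, 85, 84, 84, 82, 83, 84, 80, 78, 76, 78, 74, 67, 59, 103, 178, 206, 203, 201, 200, 199, 199, 197, 198, 202, 212, 218, 219, 221, 218, 219]
292 k1 [86, 72, 41, 14, 12, 11, 15, 14, 25, 55, 78, 85, 85, 86, 90, 90, 88, 89, 87, 91, 90, 91, 62, 22, 23, 22, 22, 25, 22, 19, 22, 20, 28, 24, 23, 22, 20, 25, 71, 100, 95, 95, 96, 96, 98, 98, 96, 97, 98, 95, 88, 64, 28, 13, 14, 12, 11, 13, 32, 70, 85, 83]
```

```bash
python3 -m creep '[[-1,[4,2,0],0],[-1,[8,4,0],0],[-1,[12,6,0],0],[-1,[16,8,0],0],[-1,[19.4,9.6,3],0],[-1,[19.4,9.6,8],0],[-1,[19.4,9.6,12],0],[-1,[19.4,9.6,16],0],[-1,[19.4,9.6,19.7],0],[-1,[19.4,9.6,19.7],0],[-1,[19.4,9.6,19.7],0]]' 20
python3 -m creep '[[-1,[-0.5,0,0],0],[-1,[-1,0,0],0],[-1,[-1.5,0,0],0],[-1,[-1.5,0,0],0],[-1,[-1.5,0,0],0]]' 10
python3 -c "
from h import *
tilt('pics/k3.png');s=manip.read_state();print(s['wrist_force'],s['moment'])"
python3 -m creep '[[-1,[-0.2,0,0],0],[-1,[-0.3,0,0],0],[-1,[-0.3,0,0],0]]' 10
python3 -c "
from h import *
tilt('pics/k4.png');s=manip.read_state();print(s['wrist_force'],s['moment'])
i=cv2.imread('pics/k4.png').max(2)[:,276:287].mean(1);print(i[170:210].round().astype(int).tolist(),i[266:318].round().astype(int).tolist())"
```

```text
clock: 14.85
eef_pos: [562.7, -291.7, 117.4]
eef_rot: [-3.141, 0.001, 0.306]
wrist_force: [1.0, 0.7, 0.2]
finger_gap: 21.8
finger_force: 20.0
clock: 15.35
eef_pos: [547.7, -296.7, 118.0]
eef_rot: [3.141, -0.0, 0.305]
wrist_force: [-0.3, 1.2, -0.9]
finger_gap: 22.3
finger_force: 10.0
edges [189.8 203.9 275.6 306.4] a,l,x0 [ 0.24404729 98.80759484 -1.08450479] res [-0.31  0.38 -0.16  0.09]
[ 0.56725473 -0.18408522 -0.58197375] [0.02840422 0.1095989  0.01317405]
clock: 15.7
eef_pos: [545.0, -297.3, 117.5]
eef_rot: [3.141, -0.0, 0.305]
wrist_force: [1.8, 0.6, -1.6]
finger_gap: 21.9
finger_force: 10.0
edges [187.7 202.7 276.3 306.5] a,l,x0 [ 0.26426159 98.84805532 -1.00254228] res [-0.24  0.29 -0.12  0.07]
[ 1.23950032  1.02648222 -0.24474668] [ 0.11201082 -0.42971656  0.0253307 ]
[227, 228, 228, 229, 231, 232, 232, 230, 230, 230, 232, 234, 236, 238, 240, 242, 240, 201, 98, 46, 26, 17, 18, 17, 18, 18, 18, 19, 18, 18, 17, 16, 28, 66, 95, 93, 92, 92, 92, 92] [53, 53, 53, 55, 56, 54, 54, 57, 64, 73, 82, 92, 102, 106, 105, 103, 103, 103, 103, 103, 91, 50, 27, 24, 23, 24, 24, 24, 23, 24, 23, 26, 43, 78, 99, 98, 97, 96, 96, 96, 104, 119, 120, 115, 111, 105, 101, 102, 106, 110, 113, 115]
```

```bash
python3 -m creep '[[-1,[-0.15,0,0],0],[-1,[-0.3,0,0],0],[-1,[-0.3,0,0],0]]' 10
python3 -m creep '[[-1,[0.6,0,0],0],[-1,[1.5,0,0],0],[-1,[1.5,0,-4],0],[-1,[1.5,0,-8],0],[-1,[1.5,0,-12],0],[-1,[1.5,0,-14],0],[-1,[1.5,0,-14],0],[-1,[1.5,0,-14],0]]' 20
python3 -c "
from h import *
tilt('pics/k5.png');s=manip.read_state();print(s['eef_pos'])"
```

```text
clock: 16.05
eef_pos: [541.8, -298.4, 117.5]
eef_rot: [-3.142, 0.0, 0.305]
wrist_force: [1.7, 0.6, -1.2]
finger_gap: 21.9
finger_force: 10.0
clock: 16.85
eef_pos: [556.4, -293.5, 256.3]
eef_rot: [-3.141, 0.001, 0.306]
wrist_force: [1.0, -0.0, -1.5]
finger_gap: 21.8
finger_force: 20.0
edges [183.4 199.7 276.2 305.2] a,l,x0 [ 0.30077253 99.43955573 -0.51859331] res [-0.1   0.12 -0.05  0.03]
[ 556.14631926 -293.42290778  255.57287322]
```

Tilt is now 0.30 rad. Carry the tester to 30 mm off the face along its normal, with ψ at 0.279.

```bash
python3 -m creep '[[-1,[0,-4,0],0.1],[-1,[0.1,-8,0],0.2],[-1,[0.2,-12,0],0.3],[-1,[0.2,-16,0],0.3],[-1,[0.2,-18,0],0.3],[-1,[0.2,-19.7,2],0.3],[-1,[0.2,-19.7,4.3],0.3],[-1,[0.2,-19.7,4.3],0.3],[-1,[0.2,-19.7,4.3],0.3],[-1,[0.2,-19.7,4.3],0.3]]' 20
python3 - <<'E'
from h import *
s=manip.read_state();print(s['eef_pos'],s['eef_rot']);p=manip.camera_params('wrist');q=toolcam()
im=snap('wrist','pics/k6.png')[:,:,::-1];h=cv2.cvtColor(im.copy(),cv2.COLOR_BGR2HSV)
F=np.array([534.8,-94.5,94.2]);print('F px',proj('w',F,p),'P',proj('w',[533.7,-94.8,98],p),'tip px',proj('t',[28.9,0,89.9],q))
for n,P in(('side',None),('scene',None)): print(n,'F',proj(n,F),'tip',proj(n,s['eef_pos']+rot(s['eef_rot'])@[28.9,0,89.9])); snap(n,'pics/k6_%s.png'%n)
m=((h[...,1]<70)&(h[...,2]>185)).astype(np.uint8)
x,y=proj('w',[533.7,-94.8,98],p).astype(int)
m[:y-36]=0;m[y+36:]=0;m[:,:x-40]=0;m[:,x+40:]=0
c=np.argwhere(cv2.morphologyEx(m,cv2.MORPH_OPEN,np.ones((3,3))))[:,::-1].astype(np.int32);print(cv2.boundingRect(c),cv2.fitEllipse(cv2.convexHull(c)))
print('\n'.join(''.join('#' if v else '.' for v in r) for r in m[y-36:y+36:2,x-40:x+40]),x,y)
# triangulate rim centre from w2 (p2 approx) and p6
r=[ray('w',280.57,208.22,np.load('p6.npy',allow_pickle=True).item())]
p2={'fovy':70.24919407628144,'cx':279.9686,'cy':209.1439,'origin':np.array([534.976,-23.2687,383.37]),'attitude':np.array([2.87124723,-2.819e-4,-2.3417e-3])}
r.append(ray('w',278.34,202.55,p2));r.append(ray('w',281.3,239,np.load('p3.npy',allow_pickle=True).item()));print('rim tri',tri(r))
E
```

```text
clock: 17.9
eef_pos: [499.3, -105.7, 215.1]
eef_rot: [3.141, -0.0, 0.279]
wrist_force: [0.2, -0.8, 0.7]
finger_gap: 21.9
finger_force: 20.0
[ 499.29220221 -105.65822478  215.05808532] [ 3.14128000e+00 -4.64925776e-04  2.78806011e-01]
F px [278.93688301 169.50708749] P [278.91180787 171.26957943] tip px [279.98661633 184.03776187]
side F [275.22391781 257.49261456] tip [272.22763518 250.32942943]
scene F [237.46662317 193.45706704] tip [235.73489158 184.52504998]
(251, 142, 58, 55) ((278.66705322265625, 170.60391235351562), (54.427005767822266, 58.99307632446289), 122.42192077636719)
................................................................................
................................................................................
................................................................................
.................................##.............................................
............................##..###.............................................
........................#..###..###......#......................................
.......................#
[... 1762 characters left out ...]
..................############.................###########..................
.........................#########.................########.....................
...........................#######.................#####........................
................................................................................
................................................................................
................................................................................
................................................................................
................................................................................ 278 171
rim tri [533.40499096 -95.51942234  96.25183608]
```

```bash
python3 -m creep '[[-1,[0.2,0,0.8],0],[-1,[0.4,-0.1,1.6],0],[-1,[0.6,-0.1,2.2],0],[-1,[0.7,-0.1,2.6],0],[-1,[0.7,-0.1,2.6],0],[-1,[0.7,-0.1,2.6],0]]' 20
cat > fz.py <<'E'
from h import *
z=[];P=[]
for k in range(5):
    s=manip.read_state();z.append(s['wrist_force']);P.append(s['eef_pos']);manip.camera('side')
print('F',np.mean(z,0).round(2),'pos',np.mean(P,0).round(2),s['clock'])
T=np.mean(P,0)+rot(s['eef_rot'])@[28.9,0,89.9];print('tip-F',(T-[534.8,-94.5,94.2]).round(2))
E
python3 fz.py
```

```text
clock: 18.65
eef_pos: [505.5, -102.4, 188.5]
eef_rot: [-3.142, 0.0, 0.279]
wrist_force: [0.9, 0.2, 0.3]
finger_gap: 22.1
finger_force: 20.0
F [ 0.   -0.24 -0.17] pos [ 505.49 -102.42  188.66] 18.85
tip-F [-1.49  0.03  4.57]
```

```bash
python3 -m creep '[[-1,[0.06,0,0.2],0],[-1,[0.06,0,0.2],0]]' >/dev/null; python3 fz.py; python3 -m creep '[[-1,[0.06,0,0.2],0],[-1,[0.06,0,0.2],0]]'>/dev/null; python3 fz.py;  python3 -m creep '[[-1,[0.06,0,0.2],0],[-1,[0.06,0,0.2],0]]' >/dev/null; python3 fz.py
```

```text
F [ 0.12  0.12 -0.61] pos [ 505.95 -102.21  186.36] 19.3
tip-F [-1.07  0.25  2.26]
F [ 0.03 -0.03 -0.65] pos [ 506.54 -102.05  184.33] 19.75
tip-F [-0.48  0.42  0.23]
F [-0.4   0.07 -0.48] pos [ 507.11 -101.88  182.33] 20.2
tip-F [ 0.09  0.58 -1.77]
```

```bash
python3 -m creep '[[-1,[0.05,0,0.15],0],[-1,[0.05,0,0.15],0]]' >/dev/null; python3 fz.py; python3 -m creep '[[-1,[0.05,0,0.15],0],[-1,[0.05,0,0.15],0]]'>/dev/null; python3 fz.py; python3 fz.py
```

```text
F [-0.43  0.17 -0.56] pos [ 507.6  -101.75  180.87] 20.65
tip-F [ 0.58  0.72 -3.23]
F [-0.29 -0.04 -0.62] pos [ 508.09 -101.61  179.37] 21.1
tip-F [ 1.07  0.85 -4.73]
F [-0.23 -0.2  -0.28] pos [ 508.1  -101.64  179.47] 21.35
tip-F [ 1.08  0.83 -4.63]
```

```bash
python3 - <<'E'
from h import *
x,i=tilt('pics/k7.png');print(i[176:210].round().astype(int).tolist())
E
python3 -m creep '[[-1,[0.05,0,0.15],0],[-1,[0.05,0,0.15],0]]' >/dev/null; python3 fz.py; python3 -m creep '[[-1,[0.05,0,0.15],0],[-1,[0.05,0,0.15],0]]'>/dev/null; python3 fz.py
```

```text
edges [183.6 199.8 276.2 305.2] a,l,x0 [ 0.29922257 99.55199351 -0.64919488] res [-0.16  0.2  -0.09  0.05]
[207, 195, 196, 198, 199, 199, 191, 158, 77, 36, 21, 17, 17, 17, 17, 16, 17, 17, 18, 18, 17, 16, 15, 25, 62, 92, 92, 90, 90, 90, 89, 91, 89, 90]
F [-0.02  0.23 -0.16] pos [ 508.57 -101.47  177.89] 21.85
tip-F [ 1.55  0.99 -6.21]
F [-0.38 -0.12  0.46] pos [ 509.08 -101.35  176.43] 22.3
tip-F [ 2.05  1.11 -7.67]
```

```bash
python3 -m creep '[[-1,[0.05,0,0.15],0],[-1,[0.05,0,0.15],0]]'>/dev/null; python3 fz.py; python3 - <<'E'
from h import *
s=manip.read_state();n=np.array([-.284,-.0815,.9553]);F=np.array([534.8,-94.5,94.2]);P=F+4*n
for c,f in(('side','pics/d.png'),('scene','pics/s.png')):
    a=snap(c,'pics/k8_%s.png'%c)[:,:,::-1];b=cv2.imread(f)
    x,y=proj(c,P).astype(int)
    print(c,'P',proj(c,P).round(1),'axis pts L=0,12,30,45 from F',[proj(c,F+n*L).round(1).tolist() for L in(0,12,30,45)])
    h=cv2.cvtColor(b,cv2.COLOR_BGR2HSV);m=((h[...,1]<60)&(h[...,2]>190)).astype(np.uint8);w=np.zeros_like(m);w[y-18:y+22,x-22:x+22]=1
    q=np.argwhere(m*w)[:,::-1].astype(np.int32);print('rim box',cv2.boundingRect(q),cv2.fitEllipse(cv2.convexHull(q)))
    v=a.min(2)  # blue-min: nose dark
    for r in range(y-26,y+8,2): print(r,x-18,a[r,x-18:x+18].max(1).tolist())
E
```

```text
F [-0.59 -0.38  1.32] pos [ 509.56 -101.22  174.94] 22.75
tip-F [ 2.54  1.25 -9.16]
side P [274.8 256.6] axis pts L=0,12,30,45 from F [[275.2, 257.5], [273.8, 254.9], [271.7, 250.9], [269.9, 247.5]]
rim box (262, 247, 25, 23) ((274.1737976074219, 258.2546081542969), (21.70655632019043, 25.251928329467773), 60.78367614746094)
230 256 [120, 105, 97, 92, 91, 81, 77, 96, 119, 128, 123, 107, 90, 81, 81, 81, 70, 53, 41, 36, 37, 36, 34, 28, 32, 36, 46, 58, 73, 90, 99, 107, 111, 113, 114, 114]
232 256 [125, 105, 90, 88, 93, 94, 99, 112, 126, 133, 129, 122, 110, 103, 106, 114, 111, 92, 64, 46, 40, 39, 45, 57, 72, 85, 97, 105, 109, 111, 113, 114, 114, 113, 116, 119]
234 256 [130, 104, 90, 100, 105, 101, 98, 109, 122, 131, 131, 124, 117, 115, 120, 127, 130, 127, 116, 102, 92, 92, 97, 105, 109, 112, 114, 114, 114, 115, 115, 118, 125, 136, 154, 172]
236 256 [132, 104, 78, 80, 99, 99, 93, 101, 119, 130, 132, 124, 117, 116, 120, 127, 133, 133, 126, 117, 106, 99, 99, 106, 112, 112, 114, 115, 119, 126, 141, 160, 180, 194, 204, 207]
238 256 [143, 108, 73, 50, 62, 78, 89, 101, 119, 130, 131, 124, 117, 
[... 5067 characters left out ...]
, 210, 223, 232, 233, 227, 219, 202, 155, 80, 62, 65, 100, 133, 174, 244, 239, 240, 236, 214, 203, 204, 205, 203, 203, 204, 203, 202]
194 219 [210, 210, 210, 209, 209, 210, 210, 210, 208, 191, 176, 177, 177, 177, 203, 195, 191, 188, 182, 193, 198, 226, 233, 238, 236, 224, 211, 213, 210, 209, 208, 208, 207, 207, 207, 207]
196 219 [205, 203, 204, 203, 203, 202, 203, 203, 202, 187, 164, 185, 217, 233, 242, 234, 235, 235, 236, 235, 206, 168, 196, 208, 195, 191, 188, 199, 206, 205, 205, 206, 205, 207, 206, 205]
198 219 [211, 211, 210, 212, 209, 212, 211, 209, 208, 203, 145, 129, 130, 136, 137, 136, 140, 147, 164, 162, 197, 158, 183, 191, 191, 205, 218, 219, 214, 213, 213, 212, 213, 212, 212, 214]
```

Against the side view the tip sits about 2.5 mm too far along tool +x, and the depth gives about 1.9 N (3 mm). I'll lift off, shift back in the face plane and press again.

```bash
python3 -m creep '[[-1,[-0.15,0,-0.5],0],[-1,[-0.25,0,-0.8],0],[-1,[-0.45,0,-0.7],0],[-1,[-0.45,0,-0.7],0],[-1,[-0.38,0,-0.4],0],[-1,[-0.3,0,-0.1],0],[-1,[-0.24,0,0.07],0],[-1,[-0.24,0,0.07],0],[-1,[-0.24,0,0.07],0]]' 20; python3 fz.py; python3 - <<'E'
from h import *
tilt('pics/k9.png')
a=snap('side','pics/k9s.png')[:,:,::-1]
for r in range(246,264,2): print(r,256,a[r,256:292].max(1).tolist())
E
```

```text
clock: 23.8
eef_pos: [507.2, -101.9, 174.2]
eef_rot: [-3.141, 0.0, 0.279]
wrist_force: [-2.2, 0.5, 0.8]
finger_gap: 22.1
finger_force: 20.0
F [-1.88 -0.46  0.82] pos [ 507.18 -101.88  174.27] 24.0
tip-F [ 0.15  0.59 -9.83]
edges [183.7 199.9 276.2 305.2] a,l,x0 [ 0.2988437  99.67495274 -0.75565949] res [-0.14  0.17 -0.07  0.04]
246 256 [213, 213, 210, 207, 206, 204, 191, 167, 145, 135, 128, 118, 115, 113, 111, 109, 103, 92, 79, 83, 118, 168, 205, 216, 214, 207, 203, 198, 196, 195, 194, 193, 194, 196, 203, 207]
248 256 [206, 210, 211, 208, 207, 204, 194, 173, 149, 136, 128, 117, 110, 102, 96, 85, 77, 73, 73, 91, 141, 204, 238, 245, 243, 237, 225, 211, 199, 197, 194, 192, 192, 194, 197, 202]
250 256 [202, 205, 210, 211, 209, 205, 196, 183, 175, 173, 165, 135, 103, 81, 73, 71, 69, 69, 84, 142, 216, 245, 250, 250, 249, 244, 229, 211, 203, 203, 198, 193, 192, 192, 194, 199]
252 256 [201, 205, 207, 210, 212, 209, 205, 210, 224, 238, 240, 229, 189, 135, 91, 69, 56, 45, 49, 95, 161, 215, 233, 232, 222, 211, 220, 235, 241, 235, 219, 200, 191, 191, 191, 198]
254 256 [203, 202, 202, 205, 207, 2
[... 195 characters left out ...]
 250, 251, 251, 247, 224, 163, 120, 104, 85, 57, 39, 43, 70, 109, 140, 162, 201, 240, 251, 252, 252, 249, 228, 182, 170, 184, 190, 189]
258 256 [214, 207, 204, 203, 203, 218, 235, 246, 250, 250, 248, 232, 179, 134, 139, 157, 155, 140, 128, 129, 142, 156, 163, 170, 201, 236, 249, 251, 250, 246, 223, 168, 159, 180, 190, 190]
260 256 [217, 212, 206, 205, 207, 220, 238, 247, 249, 249, 247, 233, 189, 147, 150, 165, 176, 179, 181, 178, 172, 165, 163, 185, 225, 245, 251, 252, 250, 239, 197, 139, 121, 140, 165, 179]
262 256 [212, 215, 211, 207, 206, 215, 231, 244, 249, 251, 252, 250, 237, 202, 172, 163, 162, 162, 161, 159, 154, 152, 168, 213, 241, 249, 250, 248, 237, 200, 145, 110, 99, 99, 110, 135]
```

```bash
python3 -m creep '[[-1,[-0.12,0,-0.4],0],[-1,[-0.25,0,-0.8],0],[-1,[-0.25,0,-0.8],0],[-1,[-0.25,0,-0.8],0]]' 20 >/dev/null; python3 fz.py; python3 -m creep '[[-1,[0.08,0,0.25],0],[-1,[0.15,0,0.5],0],[-1,[0.15,0,0.5],0]]' >/dev/null; python3 fz.py; python3 -m creep '[[-1,[0.03,0,0.1],0],[-1,[0.05,0,0.15],0],[-1,[0.05,0,0.15],0]]' >/dev/null; python3 fz.py;python3 -m creep '[[-1,[0.03,0,0.1],0],[-1,[0.05,0,0.15],0],[-1,[0.05,0,0.15],0]]' >/dev/null; python3 fz.py
```

```text
F [ 0.08  0.17 -0.38] pos [ 504.81 -102.54  182.2 ] 24.75
tip-F [-2.24 -0.07 -1.91]
F [-0.09  0.34 -0.25] pos [ 506.23 -102.12  177.08] 25.3
tip-F [-0.8   0.35 -7.02]
F [-0.07 -0.31  0.28] pos [ 506.78 -102.02  175.78] 25.85
tip-F [-0.24  0.44 -8.32]
F [-0.86 -0.38  1.05] pos [ 507.23 -101.88  174.25] 26.4
tip-F [ 0.22  0.58 -9.85]
```

```bash
python3 -m creep '[[-1,[0.01,0,0.05],0],[-1,[0.01,0,0.05],0],[-1,[0.01,0,0.05],0],[-1,[0.01,0,0.05],0]]'; python3 fz.py; python3 - <<'E'
from h import *
tilt('pics/k10.png')
a=snap('side','pics/k10s.png')[:,:,::-1];b=snap('scene','pics/k10c.png')[:,:,::-1]
for r in (254,256,257,258,259): print(r,264,a[r,264:284].max(1).tolist())
for r in (186,188,190,191,192,193,194): print(r,228,b[r,228:248].max(1).tolist())
E
```

```text
clock: 26.85
eef_pos: [507.3, -101.8, 173.7]
eef_rot: [-3.142, -0.0, 0.279]
wrist_force: [-0.6, -0.4, 1.2]
finger_gap: 22.1
finger_force: 20.0
F [-0.5  -0.1   1.53] pos [ 507.33 -101.84  173.75] 27.05
tip-F [  0.31   0.62 -10.35]
edges [183.7 199.9 275.6 305.2] a,l,x0 [ 0.29071992 98.45431723  0.31410662] res [-0.03  0.04 -0.02  0.01]
254 264 [243, 249, 250, 249, 242, 204, 133, 77, 46, 31, 27, 34, 58, 95, 131, 173, 222, 243, 249, 251]
256 264 [250, 251, 251, 247, 224, 164, 120, 103, 85, 57, 38, 41, 66, 104, 135, 161, 201, 239, 251, 252]
257 264 [250, 251, 251, 242, 203, 142, 126, 132, 122, 92, 69, 76, 101, 132, 153, 169, 199, 237, 250, 252]
258 264 [249, 250, 247, 232, 180, 135, 139, 158, 154, 136, 124, 127, 141, 155, 162, 170, 201, 237, 249, 251]
259 264 [249, 249, 246, 227, 177, 138, 149, 168, 175, 171, 168, 168, 167, 165, 162, 173, 211, 240, 250, 252]
186 228 [216, 214, 213, 213, 211, 210, 151, 60, 36, 38, 104, 204, 212, 212, 213, 213, 212, 212, 212, 211]
188 228 [216, 214, 216, 215, 215, 215, 205, 95, 32, 32, 81, 168, 216, 220, 221, 214, 213, 210, 210, 210]
190 228 [203, 202, 208, 222, 235, 237, 230, 131, 44, 31, 48, 129, 216, 236, 245, 239, 236, 224, 209, 205]
191 228 [207, 211, 228, 232, 237, 243, 219, 133, 53, 40, 46, 82, 156, 201, 244, 239, 240, 235, 211, 207]
192 228 [209, 225, 228, 192, 187, 212, 201, 137, 74, 57, 80, 108, 134, 175, 243, 240, 239, 235, 214, 204]
193 228 [195, 185, 184, 166, 162, 206, 202, 178, 150, 135, 163, 179, 179, 201, 237, 241, 237, 223, 203, 204]
194 228 [188, 178, 179, 175, 179, 213, 198, 190, 188, 186, 186, 199, 226, 233, 239, 236, 224, 212, 214, 209]
```

```bash
python3 -c "
from cell import manip
print(manip.sign_off())"
```

```text
the job is handed in; nothing more can be done
None
```

The stone's cap is turned fully tight, and I handed in at about 27 s with the grey tester held square on the middle of its flat top, at about 2 N with the tip about 3.4 mm in; those are estimates from noisy force readings and the camera images.

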